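Re-rack a kit of power parts for test, in reverse order

TASK

Move the four parts standing on the blue kitting rack into the four pockets of the white test rack, one to a pocket and in reverse order: the test rack is wired from the other end, so the part at the left end of the blue rack goes into the pocket at the right end of the white one, the second from the left into the second from the right, and so on. Keep each part upright all the way and leave it standing flat on its pocket's floor, not on the walls.

Things in the scene. Friction and masses are not known exactly. Their poses are not given: they have to be found in the camera images.
- capacitor: Can capacitor: upright black cylinder, 40 mm diameter, 70 mm tall, plus two brass terminal studs 9 mm across and 5 mm high on its bare aluminium top. Origin at the centre of its underside, z up. About 130 g.
- transformer: Small mains transformer: dark laminated steel core block 42 mm in its x, 26 mm in its y, 55 mm tall, with rounded copper windings (28 mm in x, 38 mm tall, centred in the height) bulging from both y faces to 44 mm overall in y. Best gripped across x, on the flat steel faces. Origin at the centre of its underside, z up. About 320 g.
- heatsink: Aluminium heat sink standing on end: 40 x 40 mm, 52 mm tall, seven upright fins that lie parallel to its own y-z plane; it is firm to grip on any side. Origin at the centre of its underside, z up. About 110 g.
- relay: Plug-in relay: smooth ivory upright block 36 x 36 mm, 62 mm tall, with a black foot band and a small dark window on top. Origin at the centre of its underside, z up. About 90 g.
- kit_rack: Blue kitting rack, fixed: plate 80 mm across (its x) by 284 mm along the row (its y), top 10 mm above the bench, with a 5 mm thick end cheek 22 mm tall at each end. Four black pads lie in a row along y at -99, -33, +33 and +99 mm from its centre. Origin at the centre of its underside. On the left or the right; its y axis is within 0.3 rad of the robot's left.
- test_rack: White test rack, fixed: 70 mm across (its x) by 268 mm along the row (its y), four square pockets in a row along y, centred at -99, -33, +33 and +99 mm from its centre. Pockets 62 x 62 mm inside, floor 6 mm and wall tops 14 mm above the bench, walls 4 mm thick. Origin at the centre of its underside. Beside the kitting rack; its y axis is within 0.3 rad of the robot's left. Empty at first.
- pad_capacitor: Black rubber pad on the kitting rack, 54 x 54 mm, 4 mm thick, fixed, on which the capacitor stands at the start (unit within about 3 mm of the pad's centre, turned up to 0.2 rad from the rack's axes). The pads look alike and take the four places in any order. Origin at the centre of its underside; its top is 14 mm above the bench.
- pad_transformer: Black rubber pad on the kitting rack, 54 x 54 mm, 4 mm thick, fixed, on which the transformer stands at the start (unit within about 3 mm of the pad's centre, turned up to 0.2 rad from the rack's axes). The pads look alike and take the four places in any order. Origin at the centre of its underside; its top is 14 mm above the bench.
- pad_heatsink: Black rubber pad on the kitting rack, 54 x 54 mm, 4 mm thick, fixed, on which the heatsink stands at the start (unit within about 3 mm of the pad's centre, turned up to 0.2 rad from the rack's axes). The pads look alike and take the four places in any order. Origin at the centre of its underside; its top is 14 mm above the bench.
- pad_relay: Black rubber pad on the kitting rack, 54 x 54 mm, 4 mm thick, fixed, on which the relay stands at the start (unit within about 3 mm of the pad's centre, turned up to 0.2 rad from the rack's axes). The pads look alike and take the four places in any order. Origin at the centre of its underside; its top is 14 mm above the bench.
Things that resemble listed ones, but are neither listed nor needed, are in the scene too. What is shaped like the relay but green, purple or red is not meant.

How it is judged:
By the outcome, as a careful person would: the job done as asked, in the order asked, and still so for the second after the job is handed in, with the robot touching nothing.
It also fails if it takes over 90 s, if anything falls off the work surface, if the arm or the gripper's body presses on something with over 40 N, if the wrist force passes 120 N, or if a joint passes its speed limit or range.

ROBOT

A 6-joint arm with a two-finger parallel gripper is mounted at the origin on the work surface. World frame = base frame: x ahead of the robot, y to its left, z up, the work surface at z = 0. Lengths are in m, angles in rad, forces in N, time in s.
With the tool pointing down it reaches from about 0.35 to 0.975 m from the base axis. Payload 4.9 kg.
Tool frame: the origin (TCP) lies on the centre line of the jaws, within the pads' length; the fingertips stand 14 mm ahead of it and the grasp point (between the pads) lies 5 mm behind it; y points along the fingers, z is the direction in which the jaws open and shut, and the axes are right-handed (so a half turn about y gives the same grasp; the last joint's range is limited). The gripper opens to 85 mm and grips with 20 to 120 N. Pads are 22 mm wide; open, the fingers measure 114 mm over their backs; the gripper's body (76 mm by 85 mm) begins 54 mm behind the grasp point. The pads swing forward as they close: fully open they stand 13 mm farther back than shut.
Start: joints at [-1.45, 0.053, 1.613, -0, 1.476, -0.119], TCP at [0.148, -0.607, 0.245] pointing down, gripper open.
Joint ranges: [-3.01, 3.01], [-1.01, 2.22], [0.06, 2.58], [-1.02, 4.17], [0.09, 2.62], [-3.14, 3.14]. Speed limits (rad/s): [2.57, 2.57, 3.14, 3.14, 3.14, 3.14].

INTERFACE

Orientations are given as a rotation vector (axis times angle).
In Python, from station import ctrl gives the robot as it stands.
- The arm moves only by the tool servo_tool, never from a script. Its arguments are lists of equal length, an entry for each row: "delta_pos": the shift along the tool's x, y, z in m, a list of three; "dr": the turn, a rotation vector about the tool's x, y, z in degrees, a list of three; "grip": the opening, from 0 (shut) to 1 (fully open). In form: {"delta_pos": [[x, y, z], ...], "dr": [[rx, ry, rz], ...], "grip": [grip, ...]}. A call has 1 to 5 rows; each row shifts and turns the pose as measured when the row begins, along the tool's axes as they then stand; what a row does not reach is not made up. A row lasts 1/8 s, in which the tool goes at most 62.5 mm and 10.7 degrees, less where a joint would pass 70% of its speed; a pose out of reach is approached as far as the arm can. A call is refused whole if a number of a shift passes 0.0625 or a number of a turn 10.7, either way. A call with a gripper value outside its range is refused whole. The fingers move at their own pace and stop on an object; "grip_force" is the grip in N (left out, the last holds). Time passes only in rows, so rows that do not move let the fingers close. It gives the time, the measured TCP pose, the force and the opening at its end, in the units of the state.
- ctrl.get_obs(): the state, without advancing time (a new reading comes with each control period).
- ctrl.get_image(name): name is "scene" or "top" or "wrist"; returns the picture (480x640x3 uint8, red, green, blue); there is no depth.
- ctrl.camera_params(name): a dict with "fovy" (degrees; the focal length in pixels is half the picture's height over the tangent of half this angle, whatever the lens; pixels are square), "cx", "cy" (the principal point, pixels), "eye" and "rotation" of the camera in the world. Camera axes: x right, y down, z forward; pixel columns grow to the right and rows downward; lengths in m; the calibration is good to about 2 mm. A picture is of the moment at which its call begins: read the wrist's pose just before it. camera_params takes no time and is no camera call; for the wrist camera it gives the pose at the moment of the call.
- ctrl.finish_job(): hands the job in, once; it reports no verdict.
Trained networks look in the newest picture that a camera, given by its name, has taken for a name from the list of things; names that differ only in an ending like _2 or _b are one class to them, and where a whole thing is asked for, a point or a joint stands for the part that bears it (a point fixed in the world has none). Each returns a list of dicts, best first, with "score" (0 to 1); they miss things now and then, are a little off and sometimes report something else, mostly with a low value. They report only what shows in the picture. A call takes as long as a camera call. They do not tell look-alikes from the thing itself.
- ctrl.masks_of(camera, label): "pixels" (480x640 bool, what is visible of it) and "extent" ([left, top, right, bottom] in pixels, round what is visible of it).
The state is a dict: "t": time; "q": joint angles; "dq": joint speeds; "effort": joint torques, N m; "tool_pos": TCP position; "tool_rot": TCP orientation; "contact_force": force on the tool from outside, world axes, zero at the start; "wrist_torque": the same for the moment, N m; "opening": finger opening in m.
Only numpy, scipy, OpenCV 4.12 (cv2) and the standard library are available. Lean on these libraries where they do the work, as an engineer would, in place of code of your own. Each camera call takes 0.05 s, during which the arm holds its last target.

## Working session

There is one attempt and no reset: what is moved stays moved. The work goes in short steps, Python scripts to look and compute and a tool call to move; the robot and the scene stay as the last step left them, time stands still between calls to the robot, and variables do not carry over. Pictures are saved under pics/ and viewed, and the job is handed in when it is done.

Besides the shell and the picture viewer there is one more tool, called after "Call:" by a JSON object that holds its "api" and its "payload". servo_tool: Moves the arm, as the interface text tells. Its arguments: {"type":"object","properties":{"delta_pos":{"type":"array","items":{"type":"array","items":{"type":"number"}}},"dr":{"type":"array","items":{"type":"array","items":{"type":"number"}}},"grip":{"type":"array","items":{"type":"number"}},"grip_force":{"type":"number"}},"required":["delta_pos","dr","grip"]}

```bash
ls; mkdir -p pics; python3 - <<'E'
from station import ctrl
import cv2
o=ctrl.get_obs(); print(o)
for n in("scene","top","wrist"):
    p=ctrl.camera_params(n);print(n,p)
    im=ctrl.get_image(n); cv2.imwrite(f"pics/{n}0.png",im[:,:,::-1])
E
```

```text
pics
{'t': 0.0, 'q': array([-1.45001729e+00,  5.33325114e-02,  1.61430956e+00,  1.85936010e-05,
        1.47598067e+00, -1.19035234e-01]), 'dq': array([ 0.00063458,  0.00013576, -0.00024736,  0.00091637,  0.0007066 ,
        0.00100112]), 'effort': array([ 1.28288990e-03, -3.93680227e+01, -3.70176494e+01, -3.01775390e-05,
        6.94515111e-03,  4.64667291e-07]), 'tool_pos': array([ 0.14836296, -0.60652251,  0.24406878]), 'tool_rot': array([-0.25228654,  2.09622593, -2.09194397]), 'contact_force': array([-0.49687485, -0.17457398,  0.73580065]), 'wrist_torque': array([-0.04541118, -0.01446064,  0.05573526]), 'opening': 0.08525198616158597}
scene {'fovy': 56.296953821196176, 'cx': 312.1979774507511, 'cy': 234.9984017959257, 'eye': array([ 0.79280731, -0.28081228,  0.70686387]), 'rotation': array([-2.50675426, -0.90253201,  0.23049208])}
top {'fovy': 43.87814995565282, 'cx': 323.1978185039904, 'cy': 239.4676325978803, 'eye': array([0.49945494, 0.00481671, 0.9788526 ]), 'rotation': array([-2.19972701,  2.19253528, -0.02936257])}
wrist {'fovy': 64.65622138532746, 'cx': 325.15069179310586, 'cy': 244.06616176950746, 'eye': array([ 0.21822806, -0.59089943,  0.37277428]), 'rotation': array([ 2.28721094, -1.79439465, -0.26150689])}
```

View pics/top0.png

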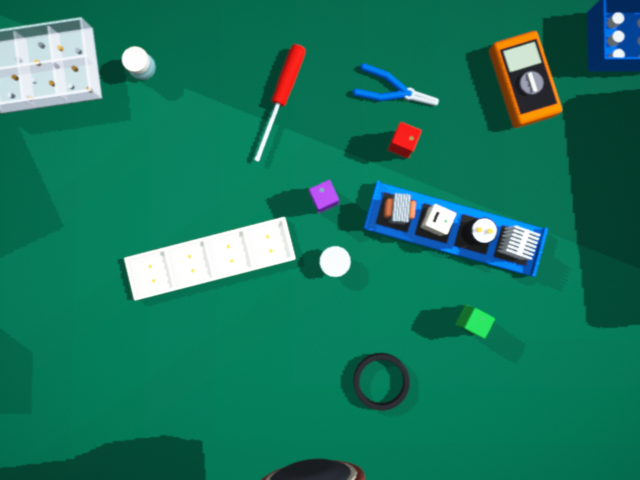

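View pics/scene0.png

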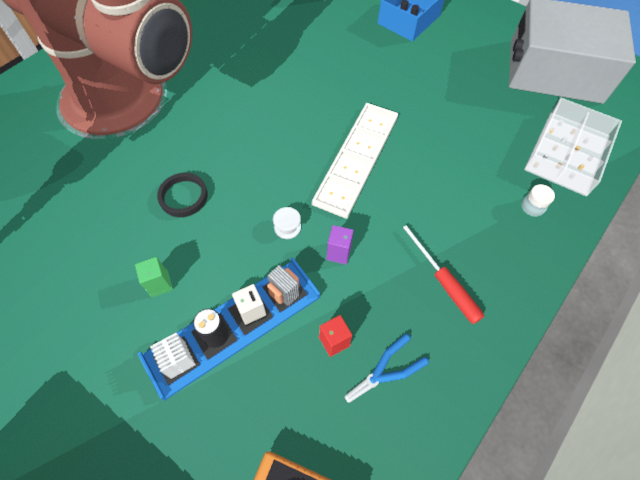

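View pics/wrist0.png

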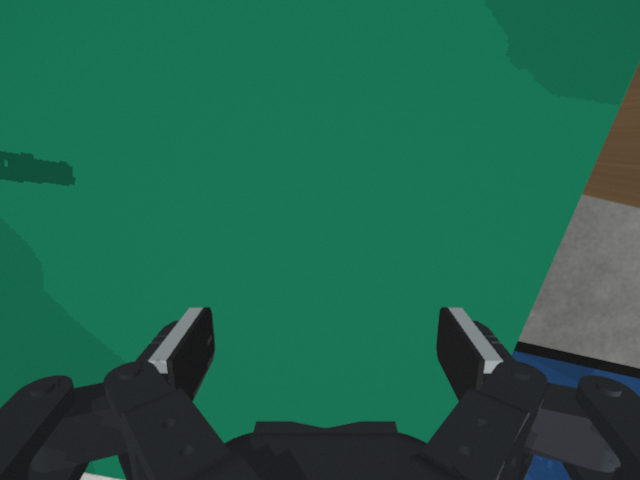

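```bash
cat > h.py <<'E'
import numpy as np, cv2
from scipy.spatial.transform import Rotation as R
from scipy.optimize import minimize
from station import ctrl
def cam(n):
    p=ctrl.camera_params(n); f=240/np.tan(np.radians(p['fovy'])/2)
    return dict(f=f,cx=p['cx'],cy=p['cy'],eye=np.array(p['eye']),R=R.from_rotvec(p['rotation']).as_matrix())
def proj(c,P):
    q=(np.atleast_2d(P)-c['eye'])@c['R']
    return np.c_[c['cx']+c['f']*q[:,0]/q[:,2],c['cy']+c['f']*q[:,1]/q[:,2]]
def unproj(c,uv,z):
    d=c['R']@np.array([(uv[0]-c['cx'])/c['f'],(uv[1]-c['cy'])/c['f'],1]); return c['eye']+d*(z-c['eye'][2])/d[2]
def box(x,y,z0,z1): return np.array([[a*x/2,b*y/2,z] for a in(-1,1) for b in(-1,1) for z in(z0,z1)])
def cyl(r,z0,z1):
    t=np.linspace(0,2*np.pi,32,endpoint=False); return np.vstack([np.c_[r*np.cos(t),r*np.sin(t),0*t+z] for z in(z0,z1)])
M={'kit_rack':[box(.08,.284,0,.01),box(.08,.284,.0,.022)],
'test_rack':[box(.07,.268,0,.014)],
'capacitor':[cyl(.02,0,.07)],'relay':[box(.036,.036,0,.062)],'heatsink':[box(.04,.04,0,.052)],
'transformer':[np.vstack([box(.042,.026,0,.055),box(.028,.040,.0085,.0465),box(.020,.044,.0085,.0465)])]}
M['kit_rack']=[np.vstack([box(.08,.284,0,.01),box(.08,.284,0,.022)])]
def pose(name,p,z):
    c,s=np.cos(p[2]),np.sin(p[2]); m=M[name][0]
    return np.c_[p[0]+c*m[:,0]-s*m[:,1],p[1]+s*m[:,0]+c*m[:,1],m[:,2]+z]
S=8
def hullmask(uv,x0,y0,w,h,k=2):
    im=np.zeros((h*k,w*k),np.uint8); h_=cv2.convexHull(((uv-[x0,y0]+.5)*k*S-S/2).astype(np.int32)); cv2.fillConvexPoly(im,h_,1,cv2.LINE_8,3); return im
def fit(name,z,views,p0,hull=True,verb=False):
    """views: list of (cam, mask)"""
    prep=[]
    for c,m in views:
        ys,xs=np.nonzero(m); x0,y0=max(xs.min()-30,0),max(ys.min()-30,0); w,h=xs.max()+30-x0,ys.max()+30-y0
        pts=np.c_[xs,ys].astype(float)
        pts=np.vstack([pts+d for d in([-.4,-.4],[.4,-.4],[-.4,.4],[.4,.4])])
        prep.append((c,x0,y0,w,h,hullmask(pts,x0,y0,w,h)))
    def cost(p,each=False):
        e=[]
        P=pose(name,p,z)
        for c,x0,y0,w,h,mm in prep:
            a=hullmask(proj(c,P),x0,y0,w,h); e.append((a!=mm).sum()/ (a|mm).sum())
        return e if each else sum(e)
    best=None
    for dy in(-.25,-.1,0,.1,.25):
        s=np.array([[0,0,0],[.006,0,0],[0,.006,0],[0,0,.1]])+np.array(p0)+[0,0,dy]
        r=minimize(cost,s[0],method='Nelder-Mead',options=dict(initial_simplex=s,xatol=1e-4,fatol=1e-5))
        if best is None or r.fun<best.fun: best=r
    return best.x,cost(best.x,True)
E
cat > m1.py <<'E'
from h import *
import pickle
out={}
for n in("top","scene"):
    im=ctrl.get_image(n); out[n]=im
    vis=im[:,:,::-1].copy()
    for l in M:
        r=ctrl.masks_of(n,l)
        out[n,l]=r
        print(n,l,[(round(d['score'],2),[int(v) for v in d['extent']],int(d['pixels'].sum())) for d in r[:4]])
pickle.dump(out,open('m1.pkl','wb'))
print(ctrl.get_obs()['t'])
E
python3 m1.py
```

```text
top kit_rack [(0.62, [366, 182, 549, 279], 4020), (0.61, [375, 191, 407, 230], 335)]
top test_rack [(0.77, [127, 218, 295, 297], 7078)]
top capacitor [(0.85, [461, 217, 498, 243], 789)]
top relay [(0.91, [312, 182, 340, 216], 586), (0.81, [418, 205, 457, 236], 752), (0.67, [387, 124, 424, 159], 727), (0.62, [456, 306, 494, 340], 770)]
top heatsink []
top transformer [(0.61, [388, 194, 411, 225], 734)]
scene kit_rack [(0.76, [138, 258, 320, 399], 3990)]
scene test_rack [(0.74, [315, 106, 394, 220], 4235)]
scene capacitor [(0.63, [196, 309, 231, 346], 931)]
scene relay [(0.89, [231, 282, 266, 323], 844), (0.73, [321, 314, 355, 353], 934), (0.69, [328, 224, 353, 264], 801), (0.65, [134, 256, 175, 296], 1050)]
scene heatsink [(0.79, [150, 333, 195, 378], 1231)]
scene transformer [(0.82, [268, 265, 299, 304], 982)]
0.85
```

```bash
cat > m2.py <<'E'
from h import *
import pickle
out=pickle.load(open('m1.pkl','rb'))
C={n:cam(n) for n in('top','scene')}
def colmask(n,l,cond):
    r=out[n,l][0]; e=[int(v) for v in r['extent']]; m=cond(out[n].astype(int)); k=np.zeros_like(m); k[max(e[1]-8,0):e[3]+9,max(e[0]-8,0):e[2]+9]=1
    m=(m&k).astype(np.uint8); N,lab,st,_=cv2.connectedComponentsWithStats(m); i=1+np.argmax(st[1:,4]); return lab==i
blue=lambda a:(a[...,2]>a[...,1]+40)&(a[...,2]>a[...,0]+60)
white=lambda a:(a[...,0]>a[...,1]-25)&(a.min(2)>100)
Z={'kit_rack':0,'test_rack':0}
res={}
def init(n,l,z):
    ys,xs=np.nonzero(V[l][0][1]); return unproj(C['top'],(xs.mean(),ys.mean()),z)[:2]
V={}
V['kit_rack']=[(C[n],colmask(n,'kit_rack',blue)) for n in C]
V['test_rack']=[(C[n],colmask(n,'test_rack',white)) for n in C]
pick=lambda n,l,i:(C[n],out[n,l][i]['pixels'])
V['capacitor']=[pick('top','capacitor',0),pick('scene','capacitor',0)]
V['transformer']=[pick('top','transformer',0),pick('scene','transformer',0)]
V['relay']=[pick('top','relay',1),pick('scene','relay',0)]
V['heatsink']=[pick('scene','heatsink',0)]
for l in V:
    z=0 if 'rack' in l else .014
    if l=='heatsink': p0=unproj(C['top'],(518,243),.04)[:2]
    else: p0=init('top',l,.005 if 'rack' in l else .04)
    y0={'kit_rack':-.25,'test_rack':.2}.get(l,res.get('kit_rack',([0,0,0],))[0][2])
    res[l]=fit(l,z,V[l],[*p0,y0])
    print(l,np.round(res[l][0],4),np.round(res[l][1],3))
    for k,v in enumerate(V[l]):
        rr=fit(l,z,[v],[*p0,y0]); print('   view',k,np.round(rr[0],4),np.round(rr[1],3))
k=res['kit_rack'][0]; c,s=np.cos(k[2]),np.sin(k[2])
for l in V:
    d=np.array(res[l][0][:2])-k[:2]; print(l,'in kit',np.round([c*d[0]+s*d[1],-s*d[0]+c*d[1]],4),'yaw',round(res[l][0][2]-k[2],3))
for n in C:
    v=cv2.resize(out[n][:,:,::-1],None,fx=3,fy=3,interpolation=cv2.INTER_CUBIC)
    for l in res:
        uv=proj(C[n],pose(l,res[l][0],0 if 'rack' in l else .014))
        cv2.polylines(v,[((cv2.convexHull(uv.astype(np.float32)).reshape(-1,2)+.5)*3*8).astype(np.int32)],True,(255,0,255),1,cv2.LINE_AA,3)
    if n=='top': cv2.imwrite('pics/ov_top_k.png',v[500:860,1050:1700]); cv2.imwrite('pics/ov_top_t.png',v[600:930,340:920])
    else: cv2.imwrite('pics/ov_sc.png',v[730:1250,380:1020]); cv2.imwrite('pics/ov_sc_t.png',v[280:700,900:1250])
pickle.dump({l:res[l][0] for l in res},open('res.pkl','wb'))
E
python3 m2.py
```

```text
kit_rack [ 0.5558 -0.1959 -0.2717] [0.019 0.008]
   view 0 [ 0.5554 -0.1963 -0.2719] [0.018]
   view 1 [ 0.5558 -0.1958 -0.2725] [0.007]
test_rack [0.5059 0.2024 0.2542] [0.035 0.041]
   view 0 [0.5056 0.2023 0.257 ] [0.035]
   view 1 [0.5052 0.2018 0.2553] [0.042]
capacitor [ 0.5485 -0.2246 -0.0776] [0.075 0.067]
   view 0 [ 0.5479 -0.2258 -0.1511] [0.043]
   view 1 [ 0.549  -0.224  -0.1142] [0.053]
transformer [ 0.584 -0.102  0.013] [0.077 0.052]
   view 0 [ 0.5842 -0.1027  0.0103] [0.062]
   view 1 [ 0.5843 -0.1016 -0.0927] [0.045]
relay [ 0.5667 -0.1606 -0.3997] [0.071 0.049]
   view 0 [ 0.566  -0.1618 -0.4347] [0.046]
   view 1 [ 0.5675 -0.1604 -0.3978] [0.04]
heatsink [ 0.532  -0.2883 -0.3574] [0.037]
   view 0 [ 0.532  -0.2883 -0.3574] [0.037]
kit_rack in kit [0. 0.] yaw 0.0
test_rack in kit [-0.155   0.3703] yaw 0.526
capacitor in kit [ 0.0006 -0.0296] yaw 0.194
transformer in kit [0.0019 0.098 ] yaw 0.285
relay in kit [0.001  0.0369] yaw -0.128
heatsink in kit [ 0.0019 -0.0954] yaw -0.086
```

View pics/ov_top_k.png

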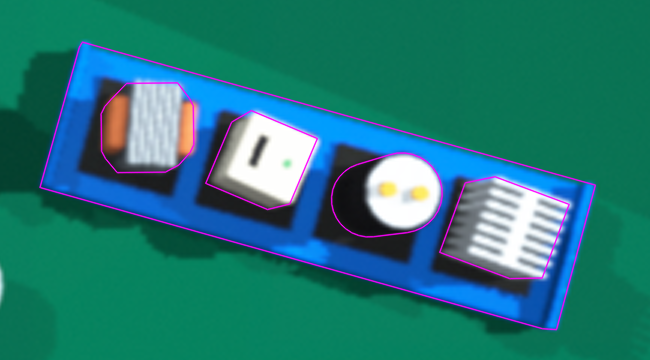

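View pics/ov_sc.png

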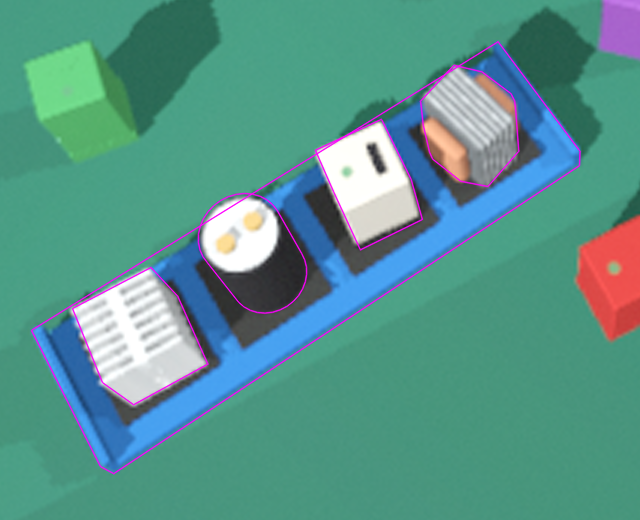

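View pics/ov_top_t.png

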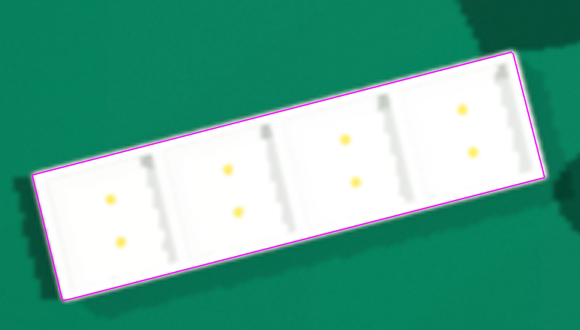

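The top view shows the kit rack left to right as follows: transformer (400,208), relay (437,220), capacitor (484,231) and heatsink (519,242).

- **Look-alikes to ignore:** the purple (323,195), red (405,140) and green (476,321) relay-shaped blocks, the white round cap (335,262), the white bottle (138,63), the white tray (45,65) and the blue box (615,35).
- **Choice:** the four parts inside the blue rack at (455,228). The close crops confirm this.

The left-right mapping is transformer→white −99, relay→−33, capacitor→+33, heatsink→+99.

```bash
cat > plan.py <<'E'
import sys
from h import *
import pickle
res=pickle.load(open('res.pkl','rb'))
T=res['test_rack']; 
def slot(d): return np.array([T[0]-np.sin(T[2])*d, T[1]+np.cos(T[2])*d])
slots={'transformer':slot(-.099),'relay':slot(-.033),'capacitor':slot(.033),'heatsink':slot(.099)}
yaw={'transformer':-.09,'relay':res['relay'][2],'heatsink':res['heatsink'][2],'capacitor':res['kit_rack'][2]}
G={'transformer':.032,'relay':.034,'capacitor':.040,'heatsink':.032}
def Rt(psi):
    z=np.array([np.cos(psi),np.sin(psi),0]); y=np.array([0,0,-1.]); return np.c_[np.cross(y,z),y,z]
def target(spec):
    # name:k|t:height(TCP above bench)
    n,w,h=spec.split(':')
    xy,ps=(res[n][:2],yaw[n]) if w=='k' else (slots[n],T[2])
    return np.array([*xy,float(h)]),ps
def plan(specs):
    o=ctrl.get_obs(); p=np.array(o['tool_pos']); Rm=R.from_rotvec(o['tool_rot']).as_matrix()
    print('t',round(o['t'],2),'pos',np.round(p,4),'jaw',round(np.arctan2(Rm[1,2],Rm[0,2]),3),'tilt',np.round(Rm[2],3),'F',np.round(o['contact_force'],1),'open',round(o['opening'],4),'q6',round(o['q'][5],2),'q1',round(o['q'][0],2))
    for s in specs:
        tp,ps=target(s)
        c=[Rt(ps),Rt(ps+np.pi)]; tR=min(c,key=lambda A:R.from_matrix(Rm.T@A).magnitude())
        rv=R.from_matrix(Rm.T@tR).as_rotvec(); d=tp-p
        n=max(int(np.ceil(np.abs(d).max()*1.05/.058)),int(np.ceil(np.degrees(np.abs(rv).max())/10)),1)
        print(s,'target',np.round(tp,4),round(ps,3),'rows',n)
        dp=[];dr=[]
        for i in range(n):
            dp.append([round(float(v),4) for v in Rm.T@(d/n)]); dr.append([round(float(v),1) for v in np.degrees(rv/n)])
            Rm=Rm@R.from_rotvec(rv/n).as_matrix()
        print(dp);print(dr)
        p=tp
if __name__=='__main__': plan(sys.argv[1:])
E
python3 -c "
from plan import *
print(slots,yaw)"; python3 plan.py transformer:k:.2
```

```text
{'transformer': array([0.53077418, 0.10662482]), 'relay': array([0.51417872, 0.17050431]), 'capacitor': array([0.49758325, 0.23438381]), 'heatsink': array([0.48098779, 0.29826331])} {'transformer': -0.09, 'relay': np.float64(-0.39970951878154454), 'heatsink': np.float64(-0.3573700783188435), 'capacitor': np.float64(-0.27170377608249213)}
t 0.85 pos [ 0.1484 -0.6071  0.2453] jaw -1.331 tilt [ 0. -1.  0.] F [-0.7 -1.  -0.2] open 0.0855 q6 -0.12 q1 -1.45
transformer:k:.2 target [ 0.584 -0.102  0.2  ] -0.09 rows 10
[[-0.0543, 0.0045, -0.0387], [-0.0587, 0.0045, -0.0317], [-0.0622, 0.0045, -0.0242], [-0.0647, 0.0045, -0.0163], [-0.0662, 0.0045, -0.0082], [-0.0667, 0.0045, 0.0001], [-0.0662, 0.0045, 0.0083], [-0.0646, 0.0045, 0.0165], [-0.0621, 0.0045, 0.0243], [-0.0586, 0.0045, 0.0318]]
[[0.0, -7.1, 0.0], [0.0, -7.1, 0.0], [0.0, -7.1, 0.0], [0.0, -7.1, 0.0], [0.0, -7.1, 0.0], [0.0, -7.1, 0.0], [0.0, -7.1, 0.0], [0.0, -7.1, 0.0], [0.0, -7.1, 0.0], [0.0, -7.1, 0.0]]
```

Call:
{"api": "servo_tool", "payload": {"delta_pos": [[-0.048,0.004,-0.034],[-0.05,0.004,-0.028],[-0.054,0.004,-0.021],[-0.056,0.004,-0.014],[-0.058,0.004,-0.007]], "dr": [[0,-7,0],[0,-7,0],[0,-7,0],[0,-7,0],[0,-7,0]], "grip": [1,1,1,1,1], "grip_force": 40}}

```text
t: 1.48
tool_pos: [0.3399, -0.3839, 0.2255]
tool_rot: [-0.786, 1.705, -1.712]
contact_force: [0.7, -0.4, -0.2]
opening: 0.0853
```

```bash
sed -i 's|np.abs(d).max()\*1.05/.058|np.linalg.norm(d)/.058|' plan.py; python3 plan.py transformer:k:.2
```

```text
t 1.48 pos [ 0.3399 -0.3839  0.2255] jaw -0.708 tilt [ 0.001 -1.     0.003] F [ 0.7 -0.4 -0.2] open 0.0853 q6 -0.28 q1 -0.99
transformer:k:.2 target [ 0.584 -0.102  0.2  ] -0.09 rows 7
[[-0.0533, 0.0036, 0.0003], [-0.053, 0.0036, 0.005], [-0.0524, 0.0036, 0.0096], [-0.0513, 0.0036, 0.0142], [-0.0499, 0.0036, 0.0187], [-0.048, 0.0036, 0.023], [-0.0458, 0.0036, 0.0272]]
[[-0.0, -5.1, 0.0], [-0.0, -5.1, 0.0], [-0.0, -5.1, 0.0], [-0.0, -5.1, 0.0], [-0.0, -5.1, 0.0], [-0.0, -5.1, 0.0], [-0.0, -5.1, 0.0]]
```

Call:
{"api": "servo_tool", "payload": {"delta_pos": [[-0.06,0.004,0.0],[-0.06,0.004,0.006],[-0.06,0.004,0.011],[-0.058,0.004,0.016],[-0.056,0.004,0.021]], "dr": [[0,-6,0],[0,-6,0],[0,-6,0],[0,-6,0],[0,-6,0]], "grip": [1,1,1,1,1]}}

```text
t: 2.1
tool_pos: [0.5332, -0.141, 0.2064]
tool_rot: [-1.125, 1.323, -1.34]
contact_force: [-0.0, -0.7, -0.2]
opening: 0.0853
```

```bash
python3 plan.py transformer:k:.2
```

```text
t 2.1 pos [ 0.5332 -0.141   0.2064] jaw -0.168 tilt [ 0.006 -1.     0.008] F [-0.  -0.7 -0.2] open 0.0853 q6 -0.22 q1 -0.39
transformer:k:.2 target [ 0.584 -0.102  0.2  ] -0.09 rows 2
[[-0.0235, 0.0033, 0.0218], [-0.0226, 0.0032, 0.0227]]
[[-0.2, -2.2, 0.2], [-0.2, -2.2, 0.2]]
```

Call:
{"api": "servo_tool", "payload": {"delta_pos": [[-0.026,0.003,0.024],[-0.023,0.003,0.023],[0,0,0]], "dr": [[-0.2,-2.2,0.2],[-0.2,-2.2,0.2],[0,0,0]], "grip": [1,1,1]}}

```text
t: 2.48
tool_pos: [0.59, -0.0937, 0.2002]
tool_rot: [-1.168, 1.269, -1.268]
contact_force: [0.4, -0.1, 0.1]
opening: 0.0854
```

```bash
python3 plan.py transformer:k:.2 transformer:k:.046; python3 -c "
from h import *
im=ctrl.get_image('wrist');cv2.imwrite('pics/w1.png',im[:,:,::-1])"
```

```text
t 2.48 pos [ 0.59   -0.0937  0.2002] jaw -0.081 tilt [-0.002 -1.     0.   ] F [ 0.4 -0.1  0.1] open 0.0854 q6 -0.2 q1 -0.28
transformer:k:.2 target [ 0.584 -0.102  0.2  ] -0.09 rows 1
[[0.0088, 0.0002, -0.0053]]
[[-0.0, 0.5, -0.1]]
transformer:k:.046 target [ 0.584 -0.102  0.046] -0.09 rows 3
[[0.0, 0.0513, -0.0], [0.0, 0.0513, -0.0], [0.0, 0.0513, -0.0]]
[[0.0, 0.0, 0.0], [0.0, 0.0, 0.0], [0.0, 0.0, 0.0]]
```

View pics/w1.png

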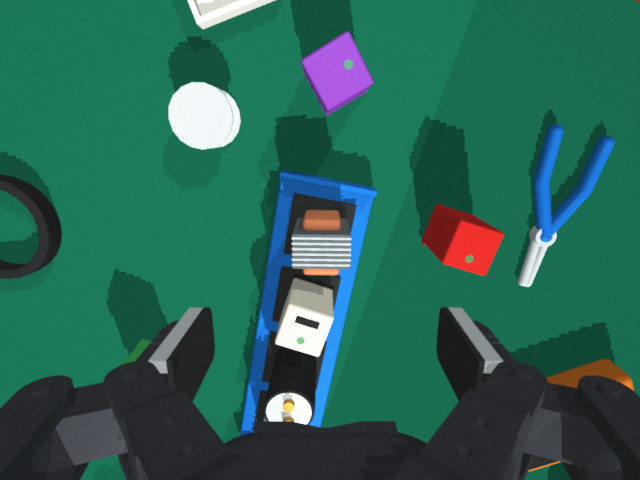

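Call:
{"api": "servo_tool", "payload": {"delta_pos": [[0.009,0.0,-0.005],[0,0.05,0],[0,0.035,0],[0,0,0]], "dr": [[0,0.5,0],[0,0,0],[0,0,0],[0,0,0]], "grip": [1,1,1,1]}}

```text
t: 3.02
tool_pos: [0.5812, -0.1084, 0.1159]
tool_rot: [-1.16, 1.278, -1.284]
contact_force: [0.0, -1.0, 1.2]
opening: 0.0852
```

```bash
python3 plan.py transformer:k:.046; python3 -c "
from h import *
from plan import res
c=cam('wrist');im=ctrl.get_image('wrist')[:,:,::-1].copy()
r=dict(res);r['transformer']=[*res['transformer'][:2],-.09]
for l in r:
    uv=proj(c,pose(l,r[l],0 if 'rack' in l else .014))
    cv2.polylines(im,[cv2.convexHull(uv.astype(np.float32)).astype(np.int32)],True,(255,0,255),1)
cv2.imwrite('pics/w2.png',im)"
```

```text
t 3.02 pos [ 0.5812 -0.1084  0.1159] jaw -0.098 tilt [ 0.001 -1.     0.003] F [ 0.  -1.   1.2] open 0.0852 q6 -0.21 q1 -0.31
transformer:k:.046 target [ 0.584 -0.102  0.046] -0.09 rows 2
[[-0.0034, 0.0349, 0.0009], [-0.0033, 0.0349, 0.001]]
[[-0.1, -0.2, 0.0], [-0.1, -0.2, 0.0]]
```

View pics/w2.png

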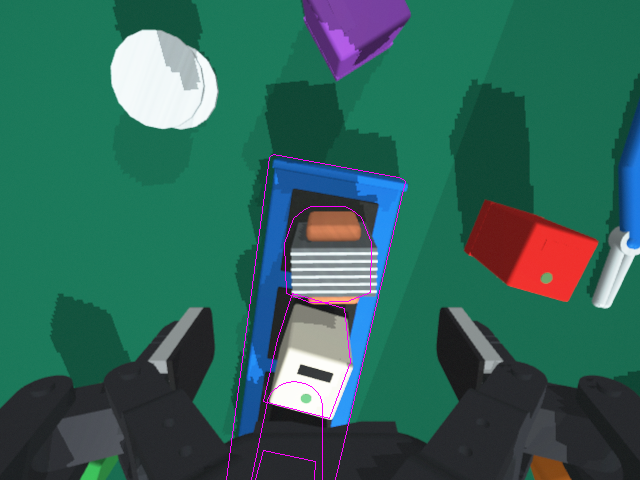

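Call:
{"api": "servo_tool", "payload": {"delta_pos": [[-0.006,0.025,0.003],[0,0.036,0],[0,0,0]], "dr": [[0,-0.4,0],[0,0,0],[0,0,0]], "grip": [1,1,1]}}

```text
t: 3.45
tool_pos: [0.5904, -0.1067, 0.0642]
tool_rot: [-1.154, 1.261, -1.291]
contact_force: [-0.2, 0.6, 0.3]
opening: 0.0856
```

```bash
python3 plan.py transformer:k:.046
```

```text
t 3.45 pos [ 0.5904 -0.1067  0.0642] jaw -0.094 tilt [ 0.005 -1.     0.019] F [-0.2  0.6  0.3] open 0.0856 q6 -0.21 q1 -0.3
transformer:k:.046 target [ 0.584 -0.102  0.046] -0.09 rows 1
[[-0.0042, 0.018, -0.0072]]
[[-1.1, -0.2, 0.3]]
```

Call:
{"api": "servo_tool", "payload": {"delta_pos": [[-0.004,0.014,-0.006],[0,0.006,0],[0,0,0]], "dr": [[-1.1,0,0.3],[0,0,0],[0,0,0]], "grip": [1,1,1]}}

```text
t: 3.82
tool_pos: [0.5882, -0.1036, 0.049]
tool_rot: [-1.159, 1.273, -1.283]
contact_force: [0.1, -0.2, 0.4]
opening: 0.0855
```

```bash
python3 plan.py transformer:k:.046
```

```text
t 3.83 pos [ 0.5882 -0.1036  0.049 ] jaw -0.095 tilt [ 0.001 -1.     0.007] F [ 0.1 -0.2  0.4] open 0.0855 q6 -0.2 q1 -0.3
transformer:k:.046 target [ 0.584 -0.102  0.046] -0.09 rows 1
[[-0.0012, 0.003, -0.0044]]
[[-0.4, -0.3, 0.1]]
```

Call:
{"api": "servo_tool", "payload": {"delta_pos": [[-0.001,0.002,-0.003],[0,0,0],[0,0,0],[0,0,0],[0,0,0]], "dr": [[-0.4,-0.3,0],[0,0,0],[0,0,0],[0,0,0],[0,0,0]], "grip": [0.6,0.3,0,0,0], "grip_force": 50}}

```text
t: 4.45
tool_pos: [0.5862, -0.1025, 0.0484]
tool_rot: [-1.166, 1.272, -1.277]
contact_force: [0.1, -1.0, -0.8]
opening: 0.0412
```

```bash
python3 plan.py transformer:k:.046
```

```text
t 4.45 pos [ 0.5862 -0.1025  0.0484] jaw -0.089 tilt [ 0.002 -1.     0.002] F [ 0.1 -1.  -0.8] open 0.0412 q6 -0.21 q1 -0.3
transformer:k:.046 target [ 0.584 -0.102  0.046] -0.09 rows 1
[[-0.0003, 0.0024, -0.0022]]
[[-0.1, 0.1, 0.1]]
```

Call:
{"api": "servo_tool", "payload": {"delta_pos": [[0,-0.03,0],[0,-0.05,0],[0,-0.05,0],[0,-0.02,0],[0,0,0]], "dr": [[0,0,0],[0,0,0],[0,0,0],[0,0,0],[0,0,0]], "grip": [0,0,0,0,0]}}

```text
t: 5.08
tool_pos: [0.5821, -0.1011, 0.1954]
tool_rot: [-1.173, 1.283, -1.269]
contact_force: [0.1, -0.2, -3.5]
opening: 0.0414
```

```bash
python3 plan.py transformer:t:.18 transformer:t:.041; python3 -c "
from h import *
im=ctrl.get_image('wrist');cv2.imwrite('pics/w3.png',im[:,:,::-1])"
```

```text
t 5.08 pos [ 0.5821 -0.1011  0.1954] jaw -0.089 tilt [-0.001 -1.    -0.011] F [ 0.1 -0.2 -3.5] open 0.0414 q6 -0.21 q1 -0.3
transformer:t:.18 target [0.5308 0.1066 0.18  ] 0.254 rows 4
[[-0.0506, 0.0041, -0.0174], [-0.0519, 0.004, -0.013], [-0.0528, 0.0039, -0.0085], [-0.0533, 0.0039, -0.0039]]
[[0.2, -4.9, -0.0], [0.2, -4.9, -0.0], [0.2, -4.9, -0.0], [0.2, -4.9, -0.0]]
transformer:t:.041 target [0.5308 0.1066 0.041 ] 0.254 rows 3
[[0.0, 0.0463, 0.0], [0.0, 0.0463, 0.0], [0.0, 0.0463, 0.0]]
[[-0.0, 0.0, -0.0], [-0.0, 0.0, -0.0], [-0.0, 0.0, -0.0]]
```

View pics/w3.png

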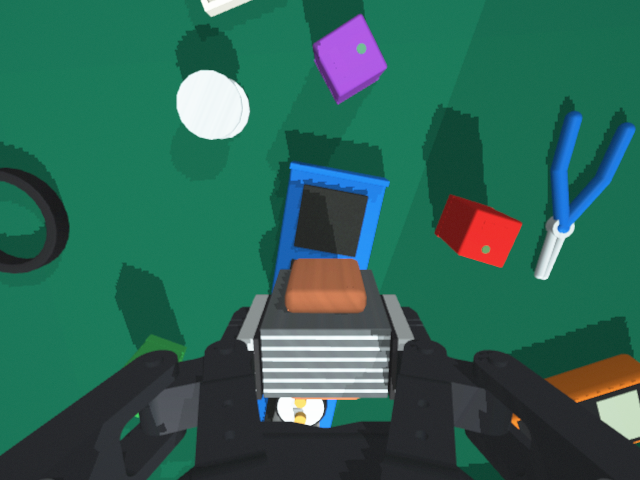

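The transformer is held squarely at (325,330) and its pad is empty. Next I carry it over.

Call:
{"api": "servo_tool", "payload": {"delta_pos": [[-0.055,0.003,-0.019],[-0.056,0.003,-0.014],[-0.056,0.003,-0.009],[-0.04,0.003,-0.004],[0,0,0]], "dr": [[0.2,-5.3,0],[0.2,-5.3,0],[0.2,-5.2,0],[0.2,-4.2,0],[0,0,0]], "grip": [0,0,0,0,0]}}

```text
t: 5.75
tool_pos: [0.5178, 0.1098, 0.1665]
tool_rot: [-1.334, 1.028, -0.993]
contact_force: [0.4, 0.2, -2.1]
opening: 0.0412
```

```bash
python3 plan.py transformer:t:.18 transformer:t:.041
```

```text
t 5.75 pos [0.5178 0.1098 0.1665] jaw 0.268 tilt [-0.011 -1.    -0.021] F [ 0.4  0.2 -2.1] open 0.0412 q6 -0.2 q1 0.07
transformer:t:.18 target [0.5308 0.1066 0.18  ] 0.254 rows 1
[[0.0063, -0.0138, 0.0114]]
[[1.2, 0.8, -0.6]]
transformer:t:.041 target [0.5308 0.1066 0.041 ] 0.254 rows 3
[[-0.0, 0.0463, -0.0], [-0.0, 0.0463, -0.0], [-0.0, 0.0463, -0.0]]
[[-0.0, -0.0, 0.0], [-0.0, -0.0, 0.0], [-0.0, -0.0, 0.0]]
```

Call:
{"api": "servo_tool", "payload": {"delta_pos": [[0.006,0,0.011],[0,0.03,0],[0,0.042,0],[0,0,0]], "dr": [[1.2,0.8,-0.6],[0,0,0],[0,0,0],[0,0,0]], "grip": [0,0,0,0]}}

```text
t: 6.25
tool_pos: [0.5314, 0.1026, 0.0882]
tool_rot: [-1.319, 1.026, -1.027]
contact_force: [-0.4, -0.1, -2.5]
opening: 0.0413
```

```bash
python3 plan.py transformer:t:.06  transformer:t:.041; python3 -c "
from h import *
from plan import res
c=cam('wrist');im=ctrl.get_image('wrist')[:,:,::-1].copy()
r={'test_rack':res['test_rack']}
for l in r:
    uv=proj(c,pose(l,r[l],0 if 'rack' in l else .014))
    cv2.polylines(im,[cv2.convexHull(uv.astype(np.float32)).astype(np.int32)],True,(255,0,255),1)
cv2.imwrite('pics/w4.png',im)"
```

```text
t 6.25 pos [0.5314 0.1026 0.0882] jaw 0.246 tilt [ 0.002 -1.    -0.002] F [-0.4 -0.1 -2.5] open 0.0413 q6 -0.19 q1 0.05
transformer:t:.06 target [0.5308 0.1066 0.06  ] 0.254 rows 1
[[-0.0041, 0.0282, 0.0004]]
[[0.1, -0.4, 0.1]]
transformer:t:.041 target [0.5308 0.1066 0.041 ] 0.254 rows 1
[[0.0, 0.019, 0.0]]
[[0.0, 0.0, 0.0]]
```

View pics/w4.png

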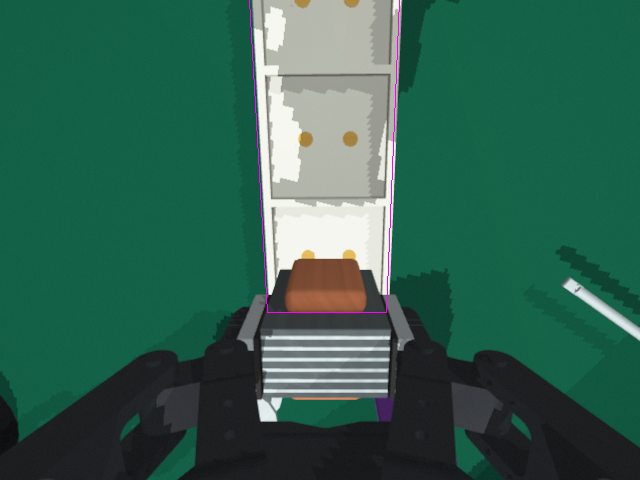

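Call:
{"api": "servo_tool", "payload": {"delta_pos": [[-0.004,0.025,0],[0,0.014,0],[0,0,0],[0,0,0]], "dr": [[0,-0.4,0],[0,0,0],[0,0,0],[0,0,0]], "grip": [0,0,0,0]}}

```text
t: 6.8
tool_pos: [0.5397, 0.1049, 0.0586]
tool_rot: [-1.308, 1.009, -1.034]
contact_force: [0.2, -0.0, -3.1]
opening: 0.0415
```

```bash
python3 plan.py transformer:t:.041
```

```text
t 6.8 pos [0.5397 0.1049 0.0586] jaw 0.25 tilt [ 0.006 -1.     0.016] F [ 0.2 -0.  -3.1] open 0.0415 q6 -0.19 q1 0.06
transformer:t:.041 target [0.5308 0.1066 0.041 ] 0.254 rows 1
[[-0.004, 0.0175, -0.0085]]
[[-0.9, -0.2, 0.4]]
```

Call:
{"api": "servo_tool", "payload": {"delta_pos": [[-0.004,0.006,-0.009],[0,0.006,0],[0,0,0]], "dr": [[-0.9,-0.2,0.4],[0,0,0],[0,0,0]], "grip": [0,0,0]}}

```text
t: 7.18
tool_pos: [0.5306, 0.1067, 0.0477]
tool_rot: [-1.316, 1.019, -1.021]
contact_force: [0.2, 0.0, -3.1]
opening: 0.0414
```

```bash
python3 plan.py transformer:t:.041
```

```text
t 7.17 pos [0.5306 0.1067 0.0477] jaw 0.254 tilt [-0.    -1.     0.002] F [ 0.2  0.  -3.1] open 0.0414 q6 -0.19 q1 0.06
transformer:t:.041 target [0.5308 0.1066 0.041 ] 0.254 rows 1
[[0.0001, 0.0067, 0.0001]]
[[-0.1, -0.0, -0.0]]
```

Call:
{"api": "servo_tool", "payload": {"delta_pos": [[0,0.006,0],[0,0,0],[0,0,0]], "dr": [[0,0,0],[0,0,0],[0,0,0]], "grip": [0,0,0]}}

```text
t: 7.55
tool_pos: [0.5307, 0.1067, 0.0412]
tool_rot: [-1.316, 1.019, -1.021]
contact_force: [-0.3, 0.6, -2.5]
opening: 0.0414
```

```bash
python3 plan.py transformer:t:.041
```

```text
t 7.55 pos [0.5307 0.1067 0.0412] jaw 0.254 tilt [-0.    -1.     0.002] F [-0.3  0.6 -2.5] open 0.0414 q6 -0.19 q1 0.06
transformer:t:.041 target [0.5308 0.1066 0.041 ] 0.254 rows 1
[[0.0001, 0.0002, 0.0001]]
[[-0.1, -0.0, -0.0]]
```

Call:
{"api": "servo_tool", "payload": {"delta_pos": [[0,0.0012,0],[0,0.0005,0]], "dr": [[0,0,0],[0,0,0]], "grip": [0,0]}}

```text
t: 7.8
tool_pos: [0.5309, 0.1068, 0.0404]
tool_rot: [-1.317, 1.019, -1.021]
contact_force: [-2.5, -0.4, 1.8]
opening: 0.0413
```

Call:
{"api": "servo_tool", "payload": {"delta_pos": [[0,0,0],[0,0,0],[0,0,0],[0,0,0]], "dr": [[0,0,0],[0,0,0],[0,0,0],[0,0,0]], "grip": [0.55,0.7,0.8,0.8]}}

```text
t: 8.3
tool_pos: [0.5327, 0.1068, 0.0418]
tool_rot: [-1.314, 1.016, -1.023]
contact_force: [-0.1, -0.2, 0.3]
opening: 0.0685
```

Call:
{"api": "servo_tool", "payload": {"delta_pos": [[0,-0.03,0],[0,-0.05,0],[0,-0.05,0],[0,-0.02,0],[0,0,0]], "dr": [[0,0,0],[0,0,0],[0,0,0],[0,0,0],[0,0,0]], "grip": [0.8,1,1,1,1]}}

```text
t: 8.93
tool_pos: [0.5311, 0.1066, 0.1953]
tool_rot: [-1.315, 1.017, -1.022]
contact_force: [0.5, 0.2, -0.7]
opening: 0.0851
```

```bash
python3 -c "
from h import *
im=ctrl.get_image('wrist');cv2.imwrite('pics/w5.png',im[:,:,::-1])"; python3 plan.py relay:k:.18
```

```text
t 8.97 pos [0.5306 0.1066 0.1942] jaw 0.254 tilt [-0.    -1.     0.003] F [0.2 0.6 0.6] open 0.0852 q6 -0.19 q1 0.06
relay:k:.18 target [ 0.5667 -0.1606  0.18  ] -0.4 rows 5
[[0.0535, 0.0028, -0.0064], [0.0539, 0.0028, 0.0006], [0.0534, 0.0028, 0.0076], [0.0519, 0.0028, 0.0145], [0.0496, 0.0028, 0.0212]]
[[-0.0, 7.5, -0.0], [-0.0, 7.5, -0.0], [-0.0, 7.5, -0.0], [-0.0, 7.5, -0.0], [-0.0, 7.5, -0.0]]
```

View pics/w5.png

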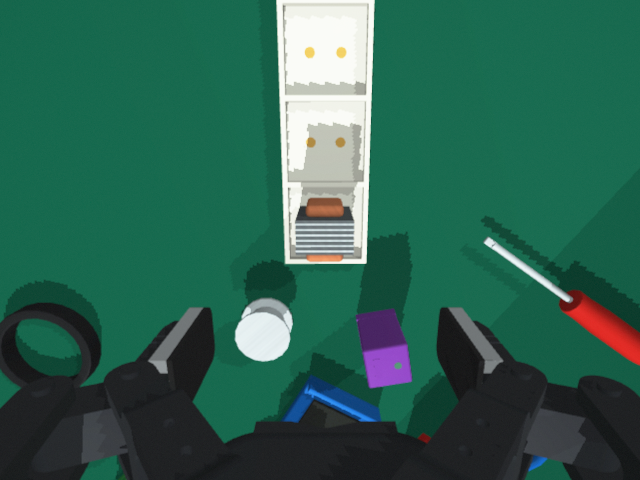

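The transformer stands in the right-end pocket at (325,235), clear of the walls. Next is the relay.

Call:
{"api": "servo_tool", "payload": {"delta_pos": [[0.056,0.003,-0.006],[0.057,0.003,0],[0.056,0.003,0.008],[0.055,0.003,0.015],[0.053,0.003,0.022]], "dr": [[0,8,0],[0,8,0],[0,8,0],[0,7.8,0],[0,7.6,0]], "grip": [1,1,1,1,1]}}

```text
t: 9.6
tool_pos: [0.5577, -0.1787, 0.1677]
tool_rot: [-0.968, 1.541, -1.523]
contact_force: [1.1, -0.4, 0.0]
opening: 0.0857
```

```bash
python3 plan.py relay:k:.18
```

```text
t 9.6 pos [ 0.5577 -0.1787  0.1677] jaw -0.448 tilt [-0.001 -1.    -0.011] F [ 1.1 -0.4  0. ] open 0.0857 q6 0.01 q1 -0.44
relay:k:.18 target [ 0.5667 -0.1606  0.18  ] -0.4 rows 1
[[-0.0202, -0.0123, 0.0001]]
[[0.6, -2.8, -0.1]]
```

Call:
{"api": "servo_tool", "payload": {"delta_pos": [[-0.016,0,0.001],[0,0.02,0],[0,0,0]], "dr": [[0.6,-2.4,0],[0,0,0],[0,0,0]], "grip": [1,1,1]}}

```text
t: 9.98
tool_pos: [0.5625, -0.1661, 0.1399]
tool_rot: [-0.992, 1.513, -1.497]
contact_force: [0.5, -0.3, 0.1]
opening: 0.0855
```

```bash
cat > wv.py <<'E'
import sys
from h import *
from plan import res
c=cam('wrist');im=ctrl.get_image('wrist')[:,:,::-1].copy()
for l in sys.argv[2:]:
    uv=proj(c,pose(l,res[l],0 if 'rack' in l else .014))
    cv2.polylines(im,[cv2.convexHull(uv.astype(np.float32)).astype(np.int32)],True,(255,0,255),1)
cv2.imwrite('pics/%s.png'%sys.argv[1],im)
E
python3 plan.py relay:k:.12 relay:k:.048; python3 wv.py w6 kit_rack relay capacitor heatsink
```

```text
t 9.97 pos [ 0.5625 -0.1661  0.1399] jaw -0.409 tilt [-0.001 -1.    -0.01 ] F [ 0.5 -0.3  0.1] open 0.0855 q6 -0.01 q1 -0.41
relay:k:.12 target [ 0.5667 -0.1606  0.12  ] -0.4 rows 1
[[-0.0067, 0.0199, 0.0019]]
[[0.6, -0.5, -0.1]]
relay:k:.048 target [ 0.5667 -0.1606  0.048 ] -0.4 rows 2
[[-0.0, 0.036, 0.0], [-0.0, 0.036, 0.0]]
[[0.0, 0.0, 0.0], [0.0, 0.0, 0.0]]
```

View pics/w6.png

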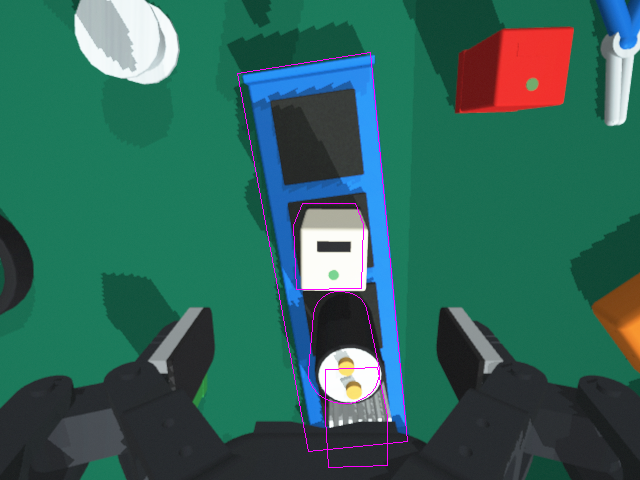

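Call:
{"api": "servo_tool", "payload": {"delta_pos": [[-0.006,0.03,0.002],[0,0.04,0],[0,0,0]], "dr": [[0.6,-0.5,0],[0,0,0],[0,0,0]], "grip": [1,1,1]}}

```text
t: 10.4
tool_pos: [0.5687, -0.1587, 0.0713]
tool_rot: [-0.991, 1.489, -1.497]
contact_force: [-1.0, 0.4, 0.6]
opening: 0.0855
```

```bash
python3 plan.py relay:k:.048
```

```text
t 10.4 pos [ 0.5687 -0.1587  0.0713] jaw -0.395 tilt [-0.001 -1.     0.006] F [-1.   0.4  0.6] open 0.0855 q6 -0.0 q1 -0.4
relay:k:.048 target [ 0.5667 -0.1606  0.048 ] -0.4 rows 1
[[0.0026, 0.0233, -0.0012]]
[[-0.3, 0.3, -0.1]]
```

Call:
{"api": "servo_tool", "payload": {"delta_pos": [[0.0025,0.015,0],[0,0.008,0],[0,0,0]], "dr": [[-0.3,0.3,0],[0,0,0],[0,0,0]], "grip": [1,1,1]}}

```text
t: 10.78
tool_pos: [0.5704, -0.1615, 0.0511]
tool_rot: [-0.988, 1.491, -1.501]
contact_force: [0.2, 0.6, -0.2]
opening: 0.0853
```

```bash
python3 plan.py relay:k:.048
```

```text
t 10.78 pos [ 0.5704 -0.1615  0.0511] jaw -0.399 tilt [-0.001 -1.     0.007] F [ 0.2  0.6 -0.2] open 0.0853 q6 -0.0 q1 -0.4
relay:k:.048 target [ 0.5667 -0.1606  0.048 ] -0.4 rows 1
[[0.0007, 0.0031, -0.0037]]
[[-0.4, 0.0, -0.0]]
```

Call:
{"api": "servo_tool", "payload": {"delta_pos": [[0.001,0.003,-0.002],[0,0,0],[0,0,0],[0,0,0],[0,0,0]], "dr": [[-0.4,0,0],[0,0,0],[0,0,0],[0,0,0],[0,0,0]], "grip": [0.6,0.3,0,0,0], "grip_force": 40}}

```text
t: 11.4
tool_pos: [0.5692, -0.1623, 0.05]
tool_rot: [-0.991, 1.495, -1.498]
contact_force: [1.2, -0.1, -1.3]
opening: 0.0357
```

Call:
{"api": "servo_tool", "payload": {"delta_pos": [[0,0,0]], "dr": [[0,0,0]], "grip": [0]}}

```text
t: 11.52
tool_pos: [0.5691, -0.1623, 0.0498]
tool_rot: [-0.991, 1.495, -1.498]
contact_force: [1.1, -0.1, -0.3]
opening: 0.0355
```

Call:
{"api": "servo_tool", "payload": {"delta_pos": [[0,-0.03,0],[0,-0.05,0],[0,-0.05,0],[0,-0.02,0],[0,0,0]], "dr": [[0,0,0],[0,0,0],[0,0,0],[0,0,0],[0,0,0]], "grip": [0,0,0,0,0]}}

```text
t: 12.15
tool_pos: [0.567, -0.1615, 0.2004]
tool_rot: [-0.995, 1.501, -1.494]
contact_force: [0.5, -0.4, -0.8]
opening: 0.0353
```

```bash
python3 plan.py relay:t:.19; python3 wv.py w7 kit_rack
```

```text
t 12.15 pos [ 0.567  -0.1615  0.2004] jaw -0.4 tilt [-0.001 -1.    -0.004] F [ 0.5 -0.4 -0.8] open 0.0353 q6 -0.0 q1 -0.4
relay:t:.19 target [0.5142 0.1705 0.19  ] 0.254 rows 6
[[-0.0475, 0.0019, -0.0296], [-0.0505, 0.0019, -0.0243], [-0.0528, 0.0018, -0.0187], [-0.0545, 0.0018, -0.0128], [-0.0556, 0.0018, -0.0068], [-0.056, 0.0017, -0.0007]]
[[0.0, -6.2, -0.0], [0.0, -6.2, -0.0], [0.0, -6.2, -0.0], [0.0, -6.2, -0.0], [0.0, -6.2, -0.0], [0.0, -6.2, -0.0]]
```

View pics/w7.png

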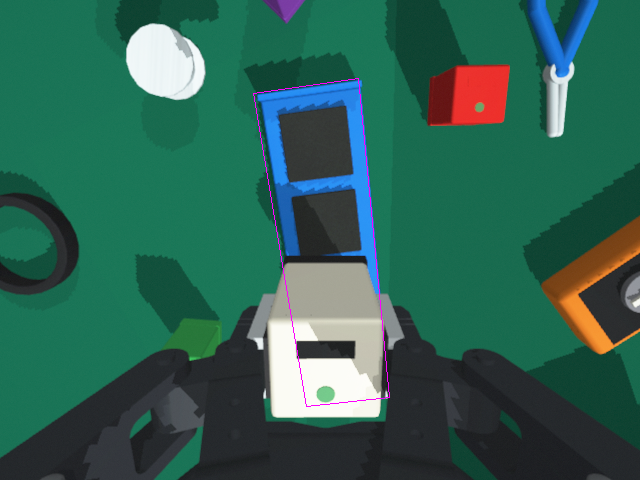

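The relay is held squarely at (325,340). Carrying it over.

Call:
{"api": "servo_tool", "payload": {"delta_pos": [[-0.05,0.001,-0.031],[-0.053,0.001,-0.025],[-0.056,0.001,-0.019],[-0.057,0.001,-0.013],[-0.058,0.001,-0.007]], "dr": [[0,-6.5,0],[0,-6.5,0],[0,-6.5,0],[0,-6.5,0],[0,-6.5,0]], "grip": [0,0,0,0,0]}}

```text
t: 12.82
tool_pos: [0.5108, 0.1328, 0.1803]
tool_rot: [-1.301, 1.1, -1.06]
contact_force: [0.6, 0.2, -1.3]
opening: 0.0352
```

```bash
python3 plan.py relay:t:.19
```

```text
t 12.82 pos [0.5108 0.1328 0.1803] jaw 0.177 tilt [-0.01  -1.    -0.025] F [ 0.6  0.2 -1.3] open 0.0352 q6 -0.07 q1 0.11
relay:t:.19 target [0.5142 0.1705 0.19  ] 0.254 rows 1
[[-0.0366, -0.0096, 0.0097]]
[[1.4, -4.4, -0.6]]
```

Call:
{"api": "servo_tool", "payload": {"delta_pos": [[-0.028,0,0.009],[0,0.02,0],[0,0.03,0],[0,0,0]], "dr": [[1.4,-3.8,-0.6],[0,0,0],[0,0,0],[0,0,0]], "grip": [0,0,0,0]}}

```text
t: 13.32
tool_pos: [0.5061, 0.1664, 0.1168]
tool_rot: [-1.333, 1.033, -1.011]
contact_force: [-0.0, 0.5, -0.6]
opening: 0.0354
```

```bash
python3 plan.py relay:t:.08
```

```text
t 13.32 pos [0.5061 0.1664 0.1168] jaw 0.254 tilt [-0.002 -1.    -0.019] F [-0.   0.5 -0.6] open 0.0354 q6 -0.08 q1 0.18
relay:t:.08 target [0.5142 0.1705 0.08  ] 0.254 rows 1
[[-0.0019, 0.0366, 0.0096]]
[[1.1, 0.0, -0.1]]
```

Call:
{"api": "servo_tool", "payload": {"delta_pos": [[-0.002,0.02,0.006],[0,0.024,0],[0,0,0],[0,0,0]], "dr": [[1.1,0,0],[0,0,0],[0,0,0],[0,0,0]], "grip": [0,0,0,0]}}

```text
t: 13.82
tool_pos: [0.5109, 0.1692, 0.0713]
tool_rot: [-1.319, 1.023, -1.018]
contact_force: [0.1, -0.4, -1.2]
opening: 0.036
```

```bash
python3 plan.py relay:t:.048; python3 wv.py w8 test_rack
```

```text
t 13.82 pos [0.5109 0.1692 0.0713] jaw 0.253 tilt [-0.002 -1.    -0.002] F [ 0.1 -0.4 -1.2] open 0.036 q6 -0.07 q1 0.18
relay:t:.048 target [0.5142 0.1705 0.048 ] 0.254 rows 1
[[-0.0003, 0.0233, 0.0036]]
[[0.1, -0.1, -0.1]]
```

View pics/w8.png

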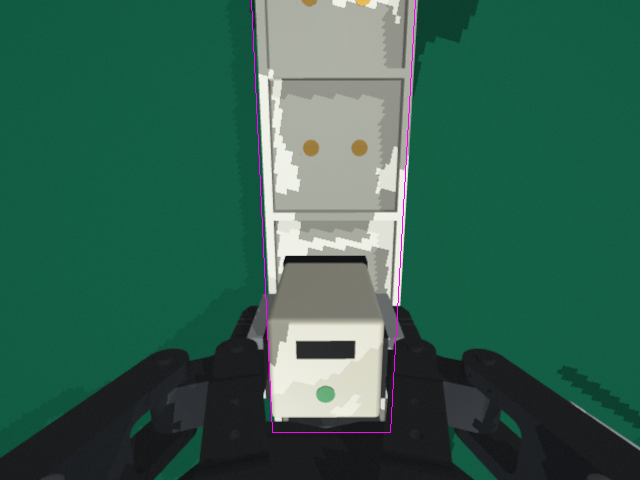

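Call:
{"api": "servo_tool", "payload": {"delta_pos": [[0,0.014,0.003],[0,0.009,0],[0,0,0],[0,0,0]], "dr": [[0,0,0],[0,0,0],[0,0,0],[0,0,0]], "grip": [0,0,0,0]}}

```text
t: 14.38
tool_pos: [0.5151, 0.1702, 0.0486]
tool_rot: [-1.316, 1.021, -1.02]
contact_force: [-0.5, 0.3, -1.1]
opening: 0.0358
```

```bash
python3 plan.py relay:t:.0418
```

```text
t 14.38 pos [0.5151 0.1702 0.0486] jaw 0.253 tilt [-0.002 -1.     0.001] F [-0.5  0.3 -1.1] open 0.0358 q6 -0.07 q1 0.18
relay:t:.0418 target [0.5142 0.1705 0.0418] 0.254 rows 1
[[-0.0005, 0.0068, -0.0008]]
[[-0.1, -0.1, -0.1]]
```

Call:
{"api": "servo_tool", "payload": {"delta_pos": [[-0.0005,0.005,-0.001],[0,0.0012,0],[0,0.001,0],[0,0.0005,0]], "dr": [[0,0,0],[0,0,0],[0,0,0],[0,0,0]], "grip": [0,0,0,0]}}

```text
t: 14.88
tool_pos: [0.5144, 0.1706, 0.0418]
tool_rot: [-1.316, 1.021, -1.02]
contact_force: [-2.5, -0.3, 4.1]
opening: 0.0355
```

Contact felt at the expected height, so I release.

Call:
{"api": "servo_tool", "payload": {"delta_pos": [[0,0,0],[0,0,0],[0,0,0],[0,0,0]], "dr": [[0,0,0],[0,0,0],[0,0,0],[0,0,0]], "grip": [0.5,0.65,0.8,0.8]}}

```text
t: 15.38
tool_pos: [0.5149, 0.1707, 0.0419]
tool_rot: [-1.315, 1.02, -1.021]
contact_force: [-0.2, -0.2, -0.2]
opening: 0.0682
```

Call:
{"api": "servo_tool", "payload": {"delta_pos": [[0,-0.03,0],[0,-0.05,0],[0,-0.05,0],[0,-0.02,0],[0,0,0]], "dr": [[0,0,0],[0,0,0],[0,0,0],[0,0,0],[0,0,0]], "grip": [0.8,1,1,1,1]}}

```text
t: 16.0
tool_pos: [0.5137, 0.1701, 0.195]
tool_rot: [-1.316, 1.022, -1.02]
contact_force: [0.4, -0.1, -0.4]
opening: 0.0856
```

```bash
python3 wv.py w9 test_rack; python3 plan.py capacitor:k:.19
```

```text
t 16.05 pos [0.5132 0.17   0.1939] jaw 0.253 tilt [-0.002 -1.    -0.001] F [ 0.1  0.1 -0.4] open 0.0856 q6 -0.07 q1 0.18
capacitor:k:.19 target [ 0.5485 -0.2246  0.19  ] -0.272 rows 7
[[0.0558, 0.0004, -0.0092], [0.0564, 0.0005, -0.005], [0.0566, 0.0005, -0.0008], [0.0565, 0.0005, 0.0035], [0.0561, 0.0005, 0.0077], [0.0553, 0.0005, 0.0119], [0.0543, 0.0005, 0.016]]
[[0.0, 4.3, -0.0], [0.0, 4.3, -0.0], [0.0, 4.3, -0.0], [0.0, 4.3, -0.0], [0.0, 4.3, -0.0], [0.0, 4.3, -0.0], [0.0, 4.3, -0.0]]
```

View pics/w9.png

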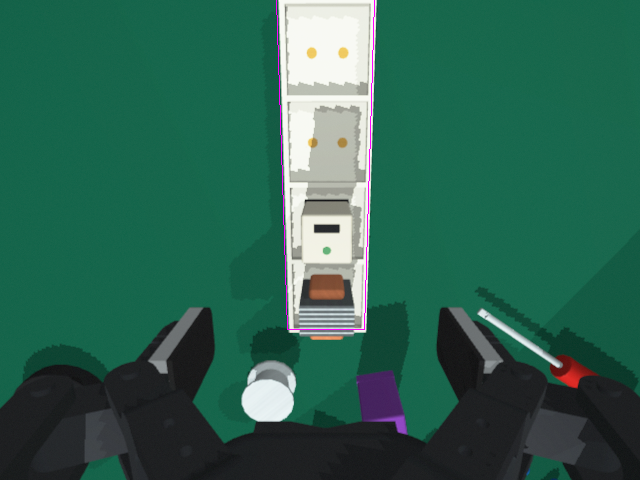

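The relay at (326,235) and the transformer at (326,305) are both standing in their pockets. The capacitor is next.

Call:
{"api": "servo_tool", "payload": {"delta_pos": [[0.058,0,-0.009],[0.058,0,-0.005],[0.058,0,-0.001],[0.058,0,0.004],[0.058,0,0.008]], "dr": [[0,4.4,0],[0,4.4,0],[0,4.4,0],[0,4.4,0],[0,4.4,0]], "grip": [1,1,1,1,1]}}

```text
t: 16.68
tool_pos: [0.5346, -0.1239, 0.1825]
tool_rot: [-1.151, 1.321, -1.297]
contact_force: [0.5, -0.4, 0.7]
opening: 0.0851
```

```bash
python3 plan.py capacitor:k:.19
```

```text
t 16.68 pos [ 0.5346 -0.1239  0.1825] jaw -0.134 tilt [-0.003 -1.    -0.015] F [ 0.5 -0.4  0.7] open 0.0851 q6 -0.23 q1 -0.36
capacitor:k:.19 target [ 0.5485 -0.2246  0.19  ] -0.272 rows 2
[[0.049, -0.0041, 0.0135], [0.0479, -0.0039, 0.0169]]
[[0.4, 3.9, -0.1], [0.4, 3.9, -0.1]]
```

Call:
{"api": "servo_tool", "payload": {"delta_pos": [[0.045,-0.004,0.013],[0.042,-0.002,0.016],[0,0,0]], "dr": [[0.4,3.8,0],[0.4,3.2,0],[0,0,0]], "grip": [1,1,1]}}

```text
t: 17.05
tool_pos: [0.5454, -0.2201, 0.1802]
tool_rot: [-1.075, 1.414, -1.393]
contact_force: [-0.6, 0.8, -0.4]
opening: 0.0856
```

```bash
python3 plan.py capacitor:k:.12; python3 wv.py w10 capacitor heatsink kit_rack
```

```text
t 17.05 pos [ 0.5454 -0.2201  0.1802] jaw -0.267 tilt [-0.004 -1.    -0.012] F [-0.6  0.8 -0.4] open 0.0856 q6 -0.24 q1 -0.51
capacitor:k:.12 target [ 0.5485 -0.2246  0.12  ] -0.272 rows 2
[[0.0019, 0.0301, 0.0024], [0.0018, 0.0301, 0.0022]]
[[0.3, 0.1, -0.1], [0.3, 0.1, -0.1]]
```

View pics/w10.png

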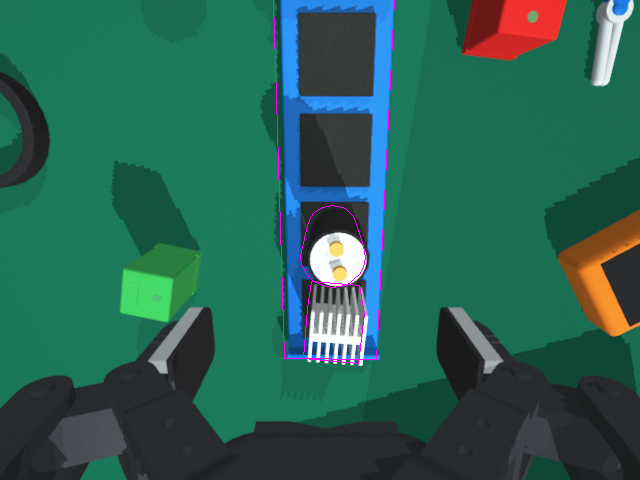

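Call:
{"api": "servo_tool", "payload": {"delta_pos": [[0.004,0.04,0.006],[0,0.05,0],[0,0,0]], "dr": [[0.6,0.2,0],[0,0,0],[0,0,0]], "grip": [1,1,1]}}

```text
t: 17.48
tool_pos: [0.548, -0.2194, 0.0849]
tool_rot: [-1.07, 1.41, -1.393]
contact_force: [-0.7, 1.0, 0.2]
opening: 0.0856
```

```bash
python3 plan.py capacitor:k:.054
```

```text
t 17.48 pos [ 0.548  -0.2194  0.0849] jaw -0.265 tilt [-0.007 -1.    -0.006] F [-0.7  1.   0.2] open 0.0856 q6 -0.25 q1 -0.51
capacitor:k:.054 target [ 0.5485 -0.2246  0.054 ] -0.272 rows 1
[[0.0051, 0.0308, 0.002]]
[[0.4, 0.4, -0.4]]
```

Call:
{"api": "servo_tool", "payload": {"delta_pos": [[0.005,0.016,0.003],[0,0.014,0],[0,0,0]], "dr": [[0.4,0.4,-0.4],[0,0,0],[0,0,0]], "grip": [1,1,1]}}

```text
t: 17.85
tool_pos: [0.5518, -0.2248, 0.0567]
tool_rot: [-1.067, 1.4, -1.41]
contact_force: [-0.8, -0.6, 0.1]
opening: 0.0853
```

```bash
python3 plan.py capacitor:k:.054
```

```text
t 17.85 pos [ 0.5518 -0.2248  0.0567] jaw -0.27 tilt [ 0.001 -1.     0.006] F [-0.8 -0.6  0.1] open 0.0853 q6 -0.24 q1 -0.51
capacitor:k:.054 target [ 0.5485 -0.2246  0.054 ] -0.272 rows 1
[[0.0007, 0.0027, -0.0033]]
[[-0.3, 0.1, 0.1]]
```

Call:
{"api": "servo_tool", "payload": {"delta_pos": [[0.001,0.002,-0.002],[0,0,0],[0,0,0],[0,0,0],[0,0,0]], "dr": [[-0.3,0,0],[0,0,0],[0,0,0],[0,0,0],[0,0,0]], "grip": [0.6,0.3,0,0,0]}}

```text
t: 18.48
tool_pos: [0.5511, -0.2263, 0.0574]
tool_rot: [-1.068, 1.401, -1.41]
contact_force: [-1.0, -0.0, -0.8]
opening: 0.0392
```

Call:
{"api": "servo_tool", "payload": {"delta_pos": [[0,0,0]], "dr": [[0,0,0]], "grip": [0]}}

```text
t: 18.6
tool_pos: [0.5509, -0.2262, 0.0572]
tool_rot: [-1.068, 1.401, -1.41]
contact_force: [-0.3, -0.1, -0.5]
opening: 0.0388
```

```bash
python3 plan.py capacitor:k:.054
```

```text
t 18.6 pos [ 0.5509 -0.2262  0.0572] jaw -0.27 tilt [ 0.002 -1.     0.004] F [-0.3 -0.1 -0.5] open 0.0388 q6 -0.24 q1 -0.51
capacitor:k:.054 target [ 0.5485 -0.2246  0.054 ] -0.272 rows 1
[[-0.0009, 0.0032, -0.0028]]
[[-0.2, 0.1, 0.1]]
```

Call:
{"api": "servo_tool", "payload": {"delta_pos": [[0,-0.03,0],[0,-0.05,0],[0,-0.05,0],[0,-0.02,0],[0,0,0]], "dr": [[0,0,0],[0,0,0],[0,0,0],[0,0,0],[0,0,0]], "grip": [0,0,0,0,0]}}

```text
t: 19.23
tool_pos: [0.5488, -0.2248, 0.2076]
tool_rot: [-1.071, 1.407, -1.405]
contact_force: [-0.1, -0.1, -1.2]
opening: 0.0391
```

```bash
python3 plan.py capacitor:t:.2; python3 wv.py w11
```

```text
t 19.23 pos [ 0.5488 -0.2248  0.2076] jaw -0.27 tilt [ 0.001 -1.    -0.002] F [-0.1 -0.1 -1.2] open 0.0391 q6 -0.24 q1 -0.51
capacitor:t:.2 target [0.4976 0.2344 0.2   ] 0.254 rows 8
[[-0.0536, 0.0009, -0.0215], [-0.0549, 0.0009, -0.0179], [-0.056, 0.0009, -0.0143], [-0.0568, 0.0009, -0.0106], [-0.0573, 0.0009, -0.0069], [-0.0577, 0.0009, -0.0031], [-0.0577, 0.0009, 0.0007], [-0.0576, 0.0009, 0.0045]]
[[0.0, -3.8, 0.0], [0.0, -3.8, 0.0], [0.0, -3.8, 0.0], [0.0, -3.8, 0.0], [0.0, -3.8, 0.0], [0.0, -3.8, 0.0], [0.0, -3.8, 0.0], [0.0, -3.8, 0.0]]
```

View pics/w11.png

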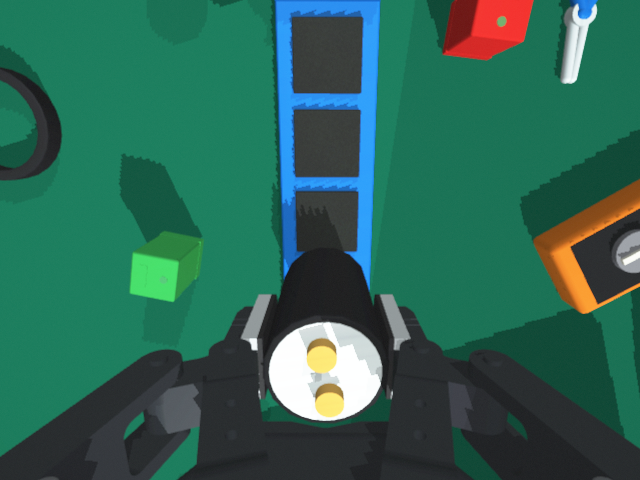

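The capacitor is held upright at (325,340). Carrying it over.

Call:
{"api": "servo_tool", "payload": {"delta_pos": [[-0.055,0,-0.023],[-0.056,0,-0.019],[-0.057,0,-0.015],[-0.058,0,-0.011],[-0.059,0,-0.007]], "dr": [[0,-4,0],[0,-4,0],[0,-4,0],[0,-4,0],[0,-4,0]], "grip": [0,0,0,0,0]}}

```text
t: 19.9
tool_pos: [0.5032, 0.0747, 0.1918]
tool_rot: [-1.26, 1.171, -1.132]
contact_force: [0.2, 0.3, -1.0]
opening: 0.039
```

```bash
python3 plan.py capacitor:t:.2
```

```text
t 19.9 pos [0.5032 0.0747 0.1918] jaw 0.081 tilt [-0.008 -1.    -0.025] F [ 0.2  0.3 -1. ] open 0.039 q6 -0.08 q1 -0.0
capacitor:t:.2 target [0.4976 0.2344 0.2   ] 0.254 rows 3
[[-0.0532, -0.0024, 0.0024], [-0.053, -0.0025, 0.0055], [-0.0526, -0.0026, 0.0085]]
[[0.5, -3.3, -0.2], [0.5, -3.3, -0.2], [0.5, -3.3, -0.2]]
```

Call:
{"api": "servo_tool", "payload": {"delta_pos": [[-0.052,-0.002,0.002],[-0.051,-0.002,0.005],[-0.045,0,0.008],[0,0,0]], "dr": [[0.5,-3.3,-0.2],[0.5,-3.3,-0.2],[0.5,-2.7,-0.2],[0,0,0]], "grip": [0,0,0,0]}}

```text
t: 20.4
tool_pos: [0.4896, 0.2303, 0.1832]
tool_rot: [-1.333, 1.03, -1.013]
contact_force: [0.6, 0.3, -0.7]
opening: 0.039
```

```bash
python3 plan.py capacitor:t:.09
```

```text
t 20.4 pos [0.4896 0.2303 0.1832] jaw 0.255 tilt [ 0.    -1.    -0.017] F [ 0.6  0.3 -0.7] open 0.039 q6 0.05 q1 0.3
capacitor:t:.09 target [0.4976 0.2344 0.09  ] 0.254 rows 2
[[-0.001, 0.0465, 0.0051], [-0.001, 0.0465, 0.0047]]
[[0.5, 0.0, 0.0], [0.5, 0.0, 0.0]]
```

Call:
{"api": "servo_tool", "payload": {"delta_pos": [[-0.002,0.03,0.006],[0,0.04,0],[0,0.02,0],[0,0,0]], "dr": [[1,0,0],[0,0,0],[0,0,0],[0,0,0]], "grip": [0,0,0,0]}}

```text
t: 20.9
tool_pos: [0.4898, 0.2295, 0.0819]
tool_rot: [-1.33, 1.028, -1.018]
contact_force: [-0.2, 0.4, -0.4]
opening: 0.0387
```

```bash
python3 plan.py capacitor:t:.06; python3 wv.py w12 test_rack
```

```text
t 20.9 pos [0.4898 0.2295 0.0819] jaw 0.253 tilt [ 0.003 -1.    -0.013] F [-0.2  0.4 -0.4] open 0.0387 q6 0.05 q1 0.3
capacitor:t:.06 target [0.4976 0.2344 0.06  ] 0.254 rows 1
[[-0.0028, 0.0217, 0.009]]
[[0.7, -0.1, 0.2]]
```

View pics/w12.png

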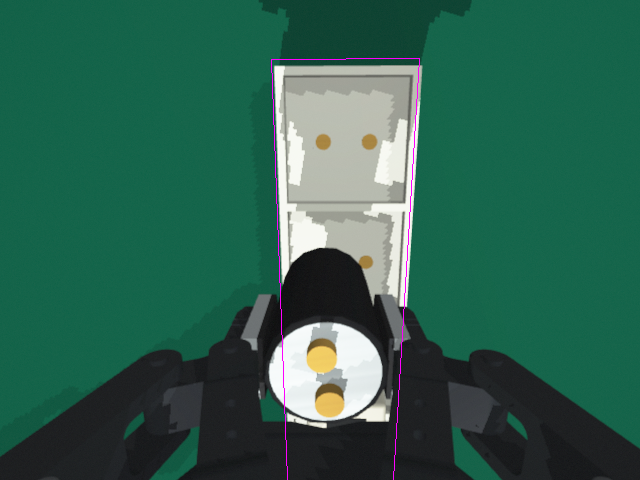

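Call:
{"api": "servo_tool", "payload": {"delta_pos": [[-0.003,0.005,0.008],[0,0.012,0],[0,0,0],[0,0,0]], "dr": [[0.7,0,0.2],[0,0,0],[0,0,0],[0,0,0]], "grip": [0,0,0,0]}}

```text
t: 21.45
tool_pos: [0.4998, 0.2348, 0.0671]
tool_rot: [-1.312, 1.019, -1.023]
contact_force: [0.4, -1.3, -1.0]
opening: 0.0391
```

```bash
python3 plan.py capacitor:t:.0492; python3 wv.py w13 test_rack
```

```text
t 21.45 pos [0.4998 0.2348 0.0671] jaw 0.252 tilt [-0.001 -1.     0.006] F [ 0.4 -1.3 -1. ] open 0.0391 q6 0.05 q1 0.3
capacitor:t:.0492 target [0.4976 0.2344 0.0492] 0.254 rows 1
[[-0.0002, 0.0179, -0.0024]]
[[-0.3, -0.2, -0.1]]
```

View pics/w13.png

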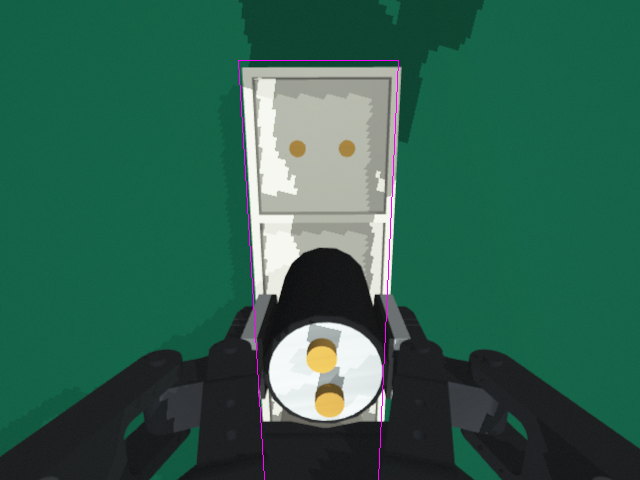

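Call:
{"api": "servo_tool", "payload": {"delta_pos": [[0.001,0.009,-0.002],[0,0.006,0],[0,0.001,0],[0,0,0]], "dr": [[-0.3,0,0],[0,0,0],[0,0,0],[0,0,0]], "grip": [0,0,0,0]}}

```text
t: 22.0
tool_pos: [0.4979, 0.2333, 0.0502]
tool_rot: [-1.317, 1.022, -1.021]
contact_force: [0.3, -0.0, -1.2]
opening: 0.0391
```

```bash
python3 plan.py capacitor:t:.0492
```

```text
t 22.0 pos [0.4979 0.2333 0.0502] jaw 0.252 tilt [-0.001 -1.     0.001] F [ 0.3 -0.  -1.2] open 0.0391 q6 0.05 q1 0.3
capacitor:t:.0492 target [0.4976 0.2344 0.0492] 0.254 rows 1
[[-0.0011, 0.001, -0.0001]]
[[-0.0, -0.1, -0.1]]
```

Call:
{"api": "servo_tool", "payload": {"delta_pos": [[0,0.001,0],[0,0.0008,0],[0,0.0004,0]], "dr": [[0,0,0],[0,0,0],[0,0,0]], "grip": [0,0,0]}}

```text
t: 22.38
tool_pos: [0.4983, 0.2335, 0.0492]
tool_rot: [-1.316, 1.022, -1.021]
contact_force: [-2.1, -0.3, 1.0]
opening: 0.0395
```

Call:
{"api": "servo_tool", "payload": {"delta_pos": [[0,0.0003,0],[0,0,0],[0,0,0],[0,0,0],[0,0,0]], "dr": [[0,0,0],[0,0,0],[0,0,0],[0,0,0],[0,0,0]], "grip": [0,0.55,0.65,0.8,0.8]}}

```text
t: 23.0
tool_pos: [0.4989, 0.2337, 0.0489]
tool_rot: [-1.315, 1.021, -1.022]
contact_force: [0.2, -0.3, 0.3]
opening: 0.0683
```

Call:
{"api": "servo_tool", "payload": {"delta_pos": [[0,-0.03,0],[0,-0.05,0],[0,-0.05,0],[0,-0.02,0],[0,0,0]], "dr": [[0,0,0],[0,0,0],[0,0,0],[0,0,0],[0,0,0]], "grip": [0.8,1,1,1,1]}}

```text
t: 23.62
tool_pos: [0.4979, 0.2331, 0.2021]
tool_rot: [-1.317, 1.022, -1.021]
contact_force: [0.3, 0.1, -0.6]
opening: 0.0855
```

```bash
python3 wv.py w14 test_rack; python3 plan.py heatsink:k:.19
```

```text
t 23.68 pos [0.4974 0.2329 0.2009] jaw 0.252 tilt [-0.001 -1.    -0.001] F [ 0.2  0.2 -0.3] open 0.0854 q6 0.05 q1 0.3
heatsink:k:.19 target [ 0.532  -0.2883  0.19  ] -0.357 rows 10
[[0.0513, 0.0011, -0.0096], [0.0518, 0.0011, -0.0065], [0.0521, 0.0011, -0.0033], [0.0522, 0.0011, -0.0001], [0.0521, 0.0011, 0.003], [0.0519, 0.0011, 0.0062], [0.0514, 0.0011, 0.0094], [0.0507, 0.0011, 0.0125], [0.0499, 0.0011, 0.0155], [0.0488, 0.0011, 0.0185]]
[[0.0, 3.5, -0.0], [0.0, 3.5, -0.0], [0.0, 3.5, -0.0], [0.0, 3.5, -0.0], [0.0, 3.5, -0.0], [0.0, 3.5, -0.0], [0.0, 3.5, -0.0], [0.0, 3.5, -0.0], [0.0, 3.5, -0.0], [0.0, 3.5, -0.0]]
```

View pics/w14.png

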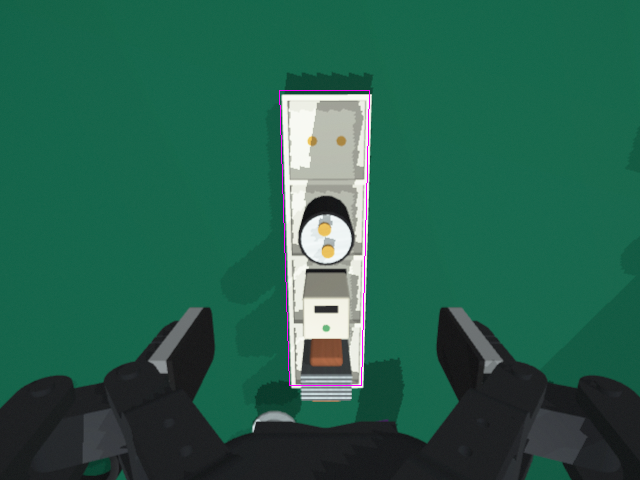

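The capacitor stands in the third pocket at (326,232). Last is the heatsink.

Call:
{"api": "servo_tool", "payload": {"delta_pos": [[0.056,0.001,-0.01],[0.057,0.001,-0.007],[0.057,0.001,-0.003],[0.057,0.001,0],[0.057,0.001,0.003]], "dr": [[0,3.8,0],[0,3.8,0],[0,3.8,0],[0,3.8,0],[0,3.8,0]], "grip": [1,1,1,1,1]}}

```text
t: 24.3
tool_pos: [0.5097, -0.0561, 0.1853]
tool_rot: [-1.179, 1.281, -1.261]
contact_force: [0.5, -0.6, 0.2]
opening: 0.0855
```

```bash
python3 plan.py heatsink:k:.19
```

```text
t 24.3 pos [ 0.5097 -0.0561  0.1853] jaw -0.082 tilt [-0.001 -1.    -0.014] F [ 0.5 -0.6  0.2] open 0.0855 q6 -0.17 q1 -0.25
heatsink:k:.19 target [ 0.532  -0.2883  0.19  ] -0.357 rows 5
[[0.0459, -0.0011, 0.0082], [0.0454, -0.0011, 0.0108], [0.0447, -0.0011, 0.0132], [0.0439, -0.001, 0.0157], [0.043, -0.001, 0.0181]]
[[0.2, 3.2, 0.0], [0.2, 3.2, 0.0], [0.2, 3.2, 0.0], [0.2, 3.2, 0.0], [0.2, 3.2, 0.0]]
```

Call:
{"api": "servo_tool", "payload": {"delta_pos": [[0.046,-0.001,0.008],[0.046,-0.001,0.011],[0.045,-0.001,0.013],[0.044,0,0.016],[0.038,0,0.016]], "dr": [[0.2,3.3,0],[0.2,3.3,0],[0.2,3.3,0],[0.2,3.2,0],[0.2,2.8,0]], "grip": [1,1,1,1,1]}}

```text
t: 24.92
tool_pos: [0.5236, -0.2907, 0.1747]
tool_rot: [-1.016, 1.49, -1.468]
contact_force: [1.0, 0.9, 1.1]
opening: 0.0852
```

Call:
{"api": "servo_tool", "payload": {"delta_pos": [[0,0.02,0],[0,0,0]], "dr": [[0,0,0],[0,0,0]], "grip": [1,1]}}

```text
t: 25.18
tool_pos: [0.521, -0.2915, 0.1491]
tool_rot: [-1.017, 1.499, -1.465]
contact_force: [-0.8, -0.2, -0.2]
opening: 0.0855
```

```bash
python3 plan.py heatsink:k:.12; python3 wv.py w15 heatsink kit_rack
```

```text
t 25.18 pos [ 0.521  -0.2915  0.1491] jaw -0.375 tilt [-0.003 -1.    -0.02 ] F [-0.8 -0.2 -0.2] open 0.0855 q6 -0.26 q1 -0.63
heatsink:k:.12 target [ 0.532  -0.2883  0.12  ] -0.357 rows 1
[[-0.0069, 0.029, 0.0097]]
[[1.2, -1.0, -0.2]]
```

View pics/w15.png

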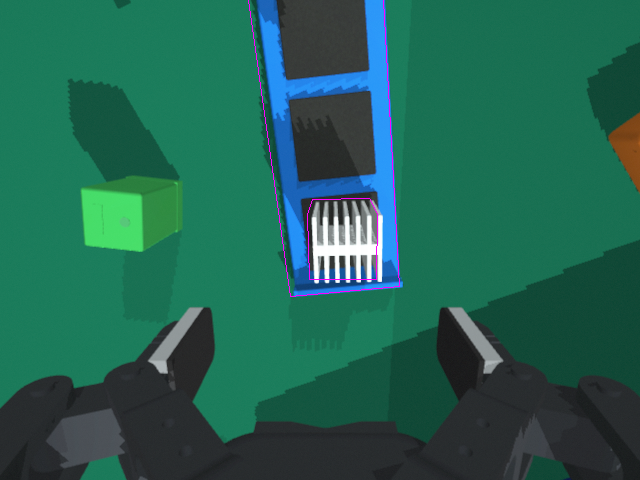

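Call:
{"api": "servo_tool", "payload": {"delta_pos": [[-0.006,0.03,0.011],[0,0.045,0],[0,0,0]], "dr": [[1.2,-0.6,-0.2],[0,0,0],[0,0,0]], "grip": [1,1,1]}}

```text
t: 25.6
tool_pos: [0.5354, -0.287, 0.0752]
tool_rot: [-1.015, 1.463, -1.473]
contact_force: [-1.0, -0.3, 0.6]
opening: 0.0856
```

```bash
python3 plan.py heatsink:k:.046
```

```text
t 25.6 pos [ 0.5354 -0.287   0.0752] jaw -0.359 tilt [ 0.001 -1.     0.006] F [-1.  -0.3  0.6] open 0.0856 q6 -0.26 q1 -0.61
heatsink:k:.046 target [ 0.532  -0.2883  0.046 ] -0.357 rows 1
[[0.0023, 0.0292, -0.0029]]
[[-0.3, -0.1, 0.1]]
```

Call:
{"api": "servo_tool", "payload": {"delta_pos": [[0.002,0.017,-0.003],[0,0.011,0],[0,0,0],[0,0,0]], "dr": [[-0.3,0,0],[0,0,0],[0,0,0],[0,0,0]], "grip": [1,1,1,1]}}

```text
t: 26.1
tool_pos: [0.5348, -0.2889, 0.051]
tool_rot: [-1.016, 1.46, -1.474]
contact_force: [-0.2, -0.6, 0.2]
opening: 0.0851
```

```bash
python3 plan.py heatsink:k:.046
```

```text
t 26.1 pos [ 0.5348 -0.2889  0.051 ] jaw -0.358 tilt [ 0.003 -1.     0.008] F [-0.2 -0.6  0.2] open 0.0851 q6 -0.26 q1 -0.62
heatsink:k:.046 target [ 0.532  -0.2883  0.046 ] -0.357 rows 1
[[0.0004, 0.005, -0.0028]]
[[-0.5, -0.0, 0.2]]
```

Call:
{"api": "servo_tool", "payload": {"delta_pos": [[0,0.005,-0.001],[0,0,0],[0,0,0],[0,0,0],[0,0,0]], "dr": [[-0.5,0,0.1],[0,0,0],[0,0,0],[0,0,0],[0,0,0]], "grip": [0.6,0.3,0,0,0]}}

```text
t: 26.72
tool_pos: [0.5348, -0.2894, 0.0474]
tool_rot: [-1.019, 1.466, -1.47]
contact_force: [-0.0, 0.1, 0.6]
opening: 0.0391
```

Call:
{"api": "servo_tool", "payload": {"delta_pos": [[0,0,0]], "dr": [[0,0,0]], "grip": [0]}}

```text
t: 26.85
tool_pos: [0.5348, -0.2894, 0.0474]
tool_rot: [-1.019, 1.466, -1.47]
contact_force: [0.2, -0.2, 1.0]
opening: 0.039
```

```bash
python3 plan.py heatsink:k:.046
```

```text
t 26.85 pos [ 0.5348 -0.2894  0.0474] jaw -0.358 tilt [ 0.002 -1.     0.001] F [ 0.2 -0.2  1. ] open 0.039 q6 -0.26 q1 -0.62
heatsink:k:.046 target [ 0.532  -0.2883  0.046 ] -0.357 rows 1
[[-0.0001, 0.0014, -0.0029]]
[[-0.1, -0.0, 0.1]]
```

Call:
{"api": "servo_tool", "payload": {"delta_pos": [[0,-0.03,0],[0,-0.05,0],[0,-0.05,0],[0,-0.025,0],[0,0,0]], "dr": [[0,0,0],[0,0,0],[0,0,0],[0,0,0],[0,0,0]], "grip": [0,0,0,0,0]}}

```text
t: 27.48
tool_pos: [0.5332, -0.288, 0.204]
tool_rot: [-1.021, 1.471, -1.466]
contact_force: [0.4, 0.3, -1.0]
opening: 0.0394
```

```bash
python3 plan.py heatsink:t:.2; python3 wv.py w16
```

```text
t 27.48 pos [ 0.5332 -0.288   0.204 ] jaw -0.358 tilt [ 0.    -1.    -0.004] F [ 0.4  0.3 -1. ] open 0.0394 q6 -0.26 q1 -0.62
heatsink:t:.2 target [0.481  0.2983 0.2   ] 0.254 rows 11
[[-0.0483, 0.0004, -0.0231], [-0.0495, 0.0004, -0.0204], [-0.0505, 0.0004, -0.0176], [-0.0514, 0.0004, -0.0148], [-0.0522, 0.0004, -0.0119], [-0.0528, 0.0004, -0.009], [-0.0532, 0.0004, -0.006], [-0.0534, 0.0004, -0.0031], [-0.0535, 0.0004, -0.0001], [-0.0534, 0.0004, 0.0029], [-0.0532, 0.0004, 0.0059]]
[[0.0, -3.2, -0.0], [0.0, -3.2, -0.0], [0.0, -3.2, -0.0], [0.0, -3.2, -0.0], [0.0, -3.2, -0.0], [0.0, -3.2, -0.0], [0.0, -3.2, -0.0], [0.0, -3.2, -0.0], [0.0, -3.2, -0.0], [0.0, -3.2, -0.0], [0.0, -3.2, -0.0]]
```

View pics/w16.png

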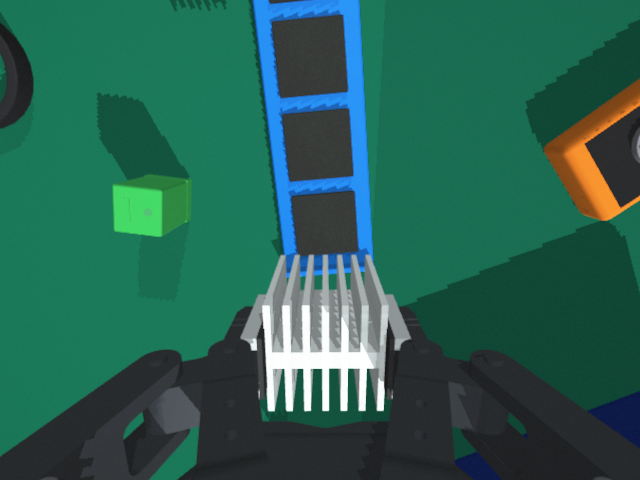

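The heatsink is held squarely at (325,335). Carrying it over.

Call:
{"api": "servo_tool", "payload": {"delta_pos": [[-0.05,-0.001,-0.024],[-0.052,-0.001,-0.021],[-0.054,-0.001,-0.018],[-0.055,-0.001,-0.015],[-0.055,-0.001,-0.012]], "dr": [[0,-3.4,0],[0,-3.4,0],[0,-3.4,0],[0,-3.4,0],[0,-3.4,0]], "grip": [0,0,0,0,0]}}

```text
t: 28.15
tool_pos: [0.5016, -0.001, 0.1961]
tool_rot: [-1.191, 1.274, -1.236]
contact_force: [1.1, 0.6, -1.1]
opening: 0.0394
```

```bash
python3 plan.py heatsink:t:.2
```

```text
t 28.15 pos [ 0.5016 -0.001   0.1961] jaw -0.06 tilt [-0.008 -1.    -0.023] F [ 1.1  0.6 -1.1] open 0.0394 q6 -0.09 q1 -0.15
heatsink:t:.2 target [0.481  0.2983 0.2   ] 0.254 rows 6
[[-0.0496, -0.0001, -0.0064], [-0.0499, -0.0002, -0.0038], [-0.05, -0.0003, -0.0012], [-0.05, -0.0004, 0.0014], [-0.0498, -0.0005, 0.004], [-0.0496, -0.0006, 0.0066]]
[[0.2, -3.0, -0.1], [0.2, -3.0, -0.1], [0.2, -3.0, -0.1], [0.2, -3.0, -0.1], [0.2, -3.0, -0.1], [0.2, -3.0, -0.1]]
```

Call:
{"api": "servo_tool", "payload": {"delta_pos": [[-0.05,-0.002,-0.006],[-0.05,-0.002,-0.003],[-0.05,-0.002,0],[-0.05,-0.002,0.003],[-0.05,-0.001,0.005]], "dr": [[0.2,-3,-0.1],[0.3,-3,-0.1],[0.3,-3,-0.1],[0.3,-3,-0.1],[0.2,-3,-0.1]], "grip": [0,0,0,0,0]}}

```text
t: 28.78
tool_pos: [0.4804, 0.257, 0.1934]
tool_rot: [-1.314, 1.065, -1.043]
contact_force: [1.0, 0.3, -0.9]
opening: 0.0399
```

```bash
python3 plan.py heatsink:t:.19
```

```text
t 28.77 pos [0.4804 0.257  0.1934] jaw 0.211 tilt [-0.003 -1.    -0.017] F [ 1.   0.3 -0.9] open 0.0399 q6 0.14 q1 0.35
heatsink:t:.19 target [0.481  0.2983 0.19  ] 0.254 rows 1
[[-0.0402, 0.0033, 0.0092]]
[[1.0, -2.5, -0.2]]
```

Call:
{"api": "servo_tool", "payload": {"delta_pos": [[-0.03,0,0.009],[0,0,0],[0,0.03,0],[0,0.035,0],[0,0,0]], "dr": [[1.0,-2,-0.2],[0,0,0],[0,0,0],[0,0,0],[0,0,0]], "grip": [0,0,0,0,0]}}

```text
t: 29.4
tool_pos: [0.4766, 0.2879, 0.1161]
tool_rot: [-1.333, 1.03, -1.019]
contact_force: [-0.1, -0.2, -1.5]
opening: 0.0393
```

```bash
python3 plan.py heatsink:t:.08; python3 wv.py w17 test_rack
```

```text
t 29.4 pos [0.4766 0.2879 0.1161] jaw 0.251 tilt [ 0.004 -1.    -0.016] F [-0.1 -0.2 -1.5] open 0.0393 q6 0.16 q1 0.41
heatsink:t:.08 target [0.481  0.2983 0.08  ] 0.254 rows 1
[[-0.0091, 0.0359, 0.0074]]
[[0.9, -0.2, 0.2]]
```

View pics/w17.png

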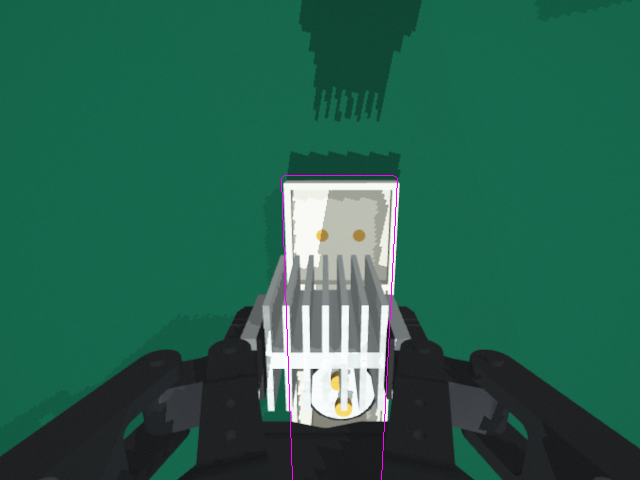

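Call:
{"api": "servo_tool", "payload": {"delta_pos": [[-0.008,0,0.007],[0,0.015,0],[0,0.025,0],[0,0,0]], "dr": [[0.9,-0.1,0.2],[0,0,0],[0,0,0],[0,0,0]], "grip": [0,0,0,0]}}

```text
t: 29.95
tool_pos: [0.4864, 0.2993, 0.0809]
tool_rot: [-1.307, 1.015, -1.026]
contact_force: [-0.6, -0.1, -1.1]
opening: 0.0393
```

```bash
python3 plan.py heatsink:t:.046; python3 wv.py w18 test_rack
```

```text
t 29.95 pos [0.4864 0.2993 0.0809] jaw 0.252 tilt [-0.001 -1.     0.012] F [-0.6 -0.1 -1.1] open 0.0393 q6 0.17 q1 0.42
heatsink:t:.046 target [0.481  0.2983 0.046 ] 0.254 rows 1
[[-0.0003, 0.0348, -0.0059]]
[[-0.7, -0.1, -0.1]]
```

View pics/w18.png

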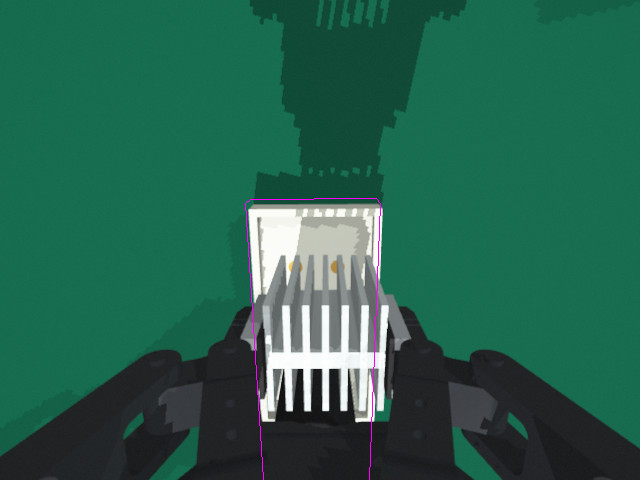

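Call:
{"api": "servo_tool", "payload": {"delta_pos": [[0.0015,0.008,-0.006],[0,0.015,0],[0,0.006,0],[0,0,0]], "dr": [[-0.7,0,0],[0,0,0],[0,0,0],[0,0,0]], "grip": [0,0,0,0]}}

```text
t: 30.5
tool_pos: [0.4832, 0.2974, 0.0538]
tool_rot: [-1.312, 1.02, -1.022]
contact_force: [0.2, -0.3, -0.7]
opening: 0.0392
```

```bash
python3 plan.py heatsink:t:.0394
```

```text
t 30.5 pos [0.4832 0.2974 0.0538] jaw 0.252 tilt [-0.002 -1.     0.005] F [ 0.2 -0.3 -0.7] open 0.0392 q6 0.17 q1 0.42
heatsink:t:.0394 target [0.481  0.2983 0.0394] 0.254 rows 1
[[-0.0014, 0.0144, -0.002]]
[[-0.3, -0.1, -0.1]]
```

Call:
{"api": "servo_tool", "payload": {"delta_pos": [[0,0.007,-0.002],[0,0.005,0],[0,0.001,0],[0,0,0]], "dr": [[-0.3,0,0],[0,0,0],[0,0,0],[0,0,0]], "grip": [0,0,0,0]}}

```text
t: 31.0
tool_pos: [0.4815, 0.2971, 0.0403]
tool_rot: [-1.316, 1.023, -1.02]
contact_force: [-0.6, 0.3, -1.1]
opening: 0.0394
```

```bash
python3 plan.py heatsink:t:.0394
```

```text
t 31.0 pos [0.4815 0.2971 0.0403] jaw 0.252 tilt [-0.002 -1.     0.001] F [-0.6  0.3 -1.1] open 0.0394 q6 0.17 q1 0.42
heatsink:t:.0394 target [0.481  0.2983 0.0394] 0.254 rows 1
[[-0.0013, 0.0009, -0.0002]]
[[-0.0, -0.1, -0.1]]
```

Call:
{"api": "servo_tool", "payload": {"delta_pos": [[0,0.001,0],[0,0.0008,0],[0,0.0004,0]], "dr": [[0,0,0],[0,0,0],[0,0,0]], "grip": [0,0,0]}}

```text
t: 31.38
tool_pos: [0.4819, 0.2973, 0.0394]
tool_rot: [-1.316, 1.023, -1.02]
contact_force: [-1.1, -0.7, 1.4]
opening: 0.0396
```

Call:
{"api": "servo_tool", "payload": {"delta_pos": [[0,0.0003,0],[0,0,0],[0,0,0],[0,0,0],[0,0,0]], "dr": [[0,0,0],[0,0,0],[0,0,0],[0,0,0],[0,0,0]], "grip": [0,0.55,0.65,0.8,0.8]}}

```text
t: 32.0
tool_pos: [0.4825, 0.2975, 0.0391]
tool_rot: [-1.314, 1.022, -1.021]
contact_force: [-0.9, -0.5, -0.7]
opening: 0.068
```

Call:
{"api": "servo_tool", "payload": {"delta_pos": [[0,-0.03,0],[0,-0.05,0],[0,-0.05,0],[0,-0.04,0],[0,0,0]], "dr": [[0,0,0],[0,0,0],[0,0,0],[0,0,0],[0,0,0]], "grip": [0.8,1,1,1,1]}}

```text
t: 32.62
tool_pos: [0.4815, 0.2966, 0.213]
tool_rot: [-1.316, 1.023, -1.02]
contact_force: [0.3, -0.3, -0.7]
opening: 0.0855
```

Call:
{"api": "servo_tool", "payload": {"delta_pos": [[-0.05,0,-0.02],[-0.05,0,-0.02],[-0.05,0,-0.02],[-0.04,0,-0.02],[0,0,0]], "dr": [[0,0,0],[0,0,0],[0,0,0],[0,0,0],[0,0,0]], "grip": [1,1,1,1,1]}}

```text
t: 33.25
tool_pos: [0.3523, 0.4632, 0.2069]
tool_rot: [-1.322, 1.027, -1.023]
contact_force: [0.3, -0.8, -0.9]
opening: 0.0856
```

```bash
python3 wv.py w19 test_rack; python3 -c "
from h import *
for n,(x,y,w,h) in dict(top=(100,180,240,180),scene=(280,80,150,160)).items():
    im=ctrl.get_image(n)[:,:,::-1]; cv2.imwrite('pics/f_%s_full.png'%n,im)
    cv2.imwrite('pics/f_%s.png'%n,cv2.resize(im[y:y+h,x:x+w],None,fx=3,fy=3,interpolation=cv2.INTER_CUBIC))
print(ctrl.get_obs()['t'])"
```

```text
33.4
```

View pics/f_top.png

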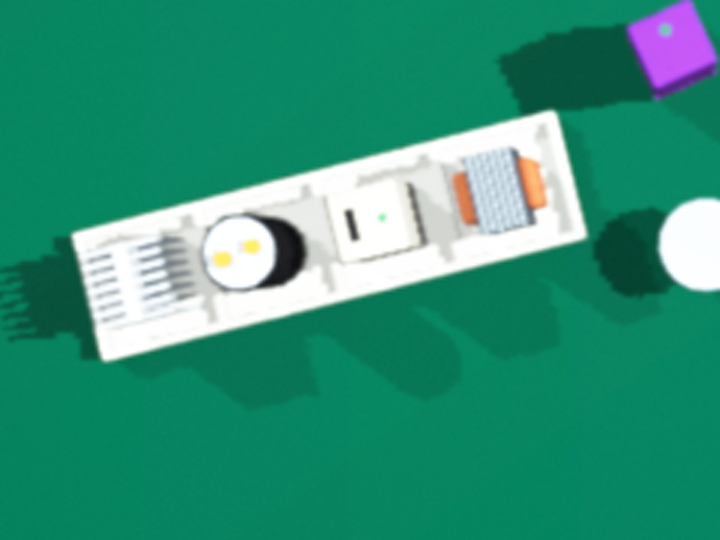

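View pics/f_scene.png

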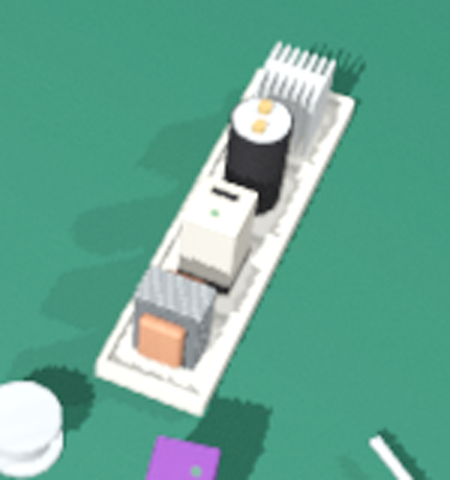

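View pics/f_top_full.png

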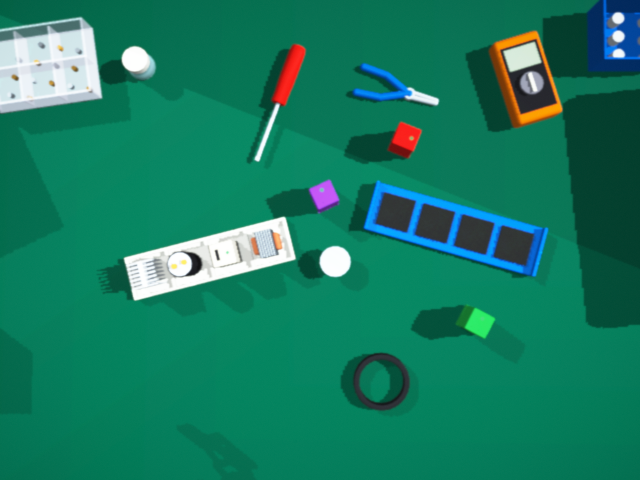

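The top view shows the heatsink (145,272), capacitor (183,262), relay (226,251) and transformer (266,242), each upright in its own pocket. The kit rack is empty and everything else is where it was.

```bash
python3 -c "
from station import ctrl
print(ctrl.finish_job())"
```

```text
the job is handed in; nothing more can be done
None
```

All four parts are in the white test rack in reverse order, and I handed the job in at about 33 s. From left to right they now stand heatsink, capacitor, relay, transformer.

**Checks that passed:**
- **Seating:** each part touched down with a light force (about 5 N or less) at the height expected for its pocket floor. That points to the floor, not the walls.
- **Final pictures:** the top and scene pictures show every part upright in its own pocket. The blue rack is empty, the look-alikes have not moved, and the arm is clear.

**Checks that disagreed:**
- **Rack position:** near its left end, the white rack looked about 3 mm shorter in the wrist camera than my fit from the overhead cameras. I shifted the capacitor and heatsink 1 to 1.5 mm to allow for it.
- **Part positions:** the parts also sat about 2 mm off my fit across the rack before I picked them up. That was well within the open jaws.

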